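Fit the U-bolt clamp over the dough guide rail

TASK

Clamp the dough guide rail: take the U-bolt out of its wooden stand by its orange grip, pass both legs down astride the rail and through the two holes of the blue bracket, and press it fully home past the spring catches until its arch sits on the rail, then let go. The bracket may stand anywhere along the middle of the rail, so feel for the holes with a light touch and never force the steel. Leave everything else on the table where it is.

Things in the scene. Friction and masses are not known exactly. Their poses are not given: they have to be found in the camera images.
- u_bolt: steel U-bolt of 8 mm bar with an orange ribbed grip block on its arch, 0.13 to 0.2 kg, upright, legs down. Origin: midway between the leg ends, at their underside; z up along the legs, y from leg to leg, x across the U. Inside gap between legs 26 mm; underside of the arch at z = 67 mm. Grip block 10 mm thick (x), 34 mm wide (y), z = 70 to 112 mm: take it from above across the 10 mm
- leg_a (a point): end of the U-bolt's leg at its y = -17 mm, centre of the underside. Both legs run along z; their lowest 5 mm taper from 8 to 5 mm thick, and each has a thin neck (4.4 mm) from z = 12 to 22 mm for the catches
- leg_b (a point): end of the U-bolt's leg at its y = +17 mm, centre of the underside
- bolt_stand: fixed light wood block, 56 x 84 x 45 mm, origin at the centre of its underside, z up; two 11 mm holes at its y = -17 and +17 mm, 36 mm deep, in which the U-bolt's legs stand loosely (leg ends 9 mm above the table)
- guide_rail: fixed guide rail: aluminium base plate 270 x 76 x 8 mm with a grey block at each end (24 x 50 mm, top 85 mm above the table, at x = -118 and +118 mm) carrying a steel tube 22 mm thick along the rail's x, tube axis 68 mm above the table. Origin: centre of the base's underside. A blue bracket stands near the middle of the rail (see plate_level)
- rail_mid (a point): point on the top of the tube at the middle of the rail, 79 mm above the table; axes as the guide rail's: x along the tube, z up
- plate_level (a point): middle of the rail at the height of the blue bracket's flat top, 50 mm above the table; axes as the rail's. Bracket plate 96 (x) x 72 (y) x 8 mm with two round 11 mm holes at y = -17 and +17 mm, both at its middle. That middle lies anywhere from x = -20 to +20 mm: not measured, find it by feel or sight. It is stiff: light forces do not slide it
- home_level (a point): middle of the rail at the height of the leg ends when fully home (arch resting on the tube), 12 mm above the table; axes as the rail's. On the way the sprung catches under the plate resist with about 5 to 15 N in all while the leg ends go from 32 to 17 mm above the table, then snap into the necks. More than 40 N between U-bolt and rail or bracket is forcing
- bench_scraper: bystander: steel bench scraper with black bar handle, 100 x 152 mm; origin at the centre of its underside
- spanner: bystander: steel spanner lying flat, 193 mm long; origin at the centre of its underside
- piping_nozzle_3: bystander: steel piping nozzle, 39 mm wide, 50 mm high; origin at the centre of its underside
- probe_thermometer: bystander: red probe thermometer lying at the right edge, 207 mm long; origin at the centre of its underside
- marker: bystander: black and white felt marker lying flat, 142 mm long; origin at the centre of its underside
There are look-alikes about, which are no part of the job. Leave any turquoise look-alike of the u_bolt alone.

How it is judged:
By the outcome, as a careful person would: the job done as asked, in the order asked, and still so for the second after the job is handed in, with the robot touching nothing.
It also fails if it takes over 70 s, if anything falls off the work surface, if the arm or the gripper's body presses on something with over 40 N, if the wrist force passes 120 N, or if a joint passes its speed limit or range.

ROBOT

A 7-joint arm with a two-finger parallel gripper is mounted at the origin on the work surface; the furniture and walls round the work are solid. World frame = base frame: x ahead of the robot, y to its left, z up, the work surface at z = 0. Lengths are in m, angles in rad, forces in N, time in s.
With the tool pointing down it reaches from about 0.35 to 0.9 m from the base axis. Payload 19.9 kg.
Tool frame: the origin (TCP) lies midway between the tips of the shut fingers; the grasp point (between the pads) lies r.pinch_z behind it (r.pinch_z is the distance from the TCP to the grasp point, in m); z points along the fingers, y is the direction in which the jaws open and shut (so a half turn about z gives the same grasp; the last joint's range is limited). The gripper opens to 85 mm and grips with 20 to 120 N. Pads are 22 mm wide; open, the fingers measure 114 mm over their backs; the gripper's body (76 mm by 85 mm) begins 54 mm behind the grasp point. The pads swing forward as they close: fully open they stand 13 mm farther back than shut.
Start: joints at [-1.212, 0.417, -0.01, 1.614, 0.005, 1.111, -0.053], TCP at [0.243, 0.576, 0.199] pointing down, gripper open.
Joint ranges: [-2.81, 2.81], [-0.39, 2.02], [-1.27, 1.25], [0.06, 2.57], [-1.19, 4.33], [0.19, 2], [-2.82, 2.82]. Speed limits (rad/s): [1.89, 1.89, 2.39, 2.39, 3.01, 3.01, 3.01].

INTERFACE

Orientations are given as a unit quaternion [x, y, z, w].
In Python, from rig import r gives the robot as it stands. The module is installed in compiled form; this text tells all that it offers.
- The arm moves only by the shell command python3 -m crank 'ROWS' [FORCE]. ROWS is JSON, a list of rows, each a list of 3 entries, a list of its own where there are three numbers: the turn, a rotation vector about the world's x, y, z in rad, then the shift along the world's x, y, z in cm, then the closure, from 0 (fully open) to 1 (shut). A call has 1 to 5 rows; each row is the pose to reach, as a shift and turn from the pose commanded when the call began; what a row does not reach only later rows make up. A row lasts 1/12 s, in which the tool goes at most 41.7 mm and 7.16 degrees, less where a joint would pass 70% of its speed; a pose out of reach is approached as far as the arm can. A call with a gripper value outside its range is refused whole. The fingers move at their own pace and stop on an object; FORCE is the grip in N (left out, the last holds). Time passes only in rows, so rows that repeat a pose let the fingers close. It gives the time, the measured TCP pose, the force and the opening at its end, in the units of the state.
- r.get_state(): the state, without advancing time (a new reading comes with each control period).
- r.snapshot(name): name is "scene" or "top" or "wrist"; returns the picture (480x640x3 uint8, red, green, blue); there is no depth.
- r.get_calibration(name): a dict with "K" (3x3 intrinsics, pixels), "k1" (the pictures are not rectified: a ray, as slopes to the right and down, at radius r is drawn at 1 + k1 r^2 times it, then the intrinsics apply), "camera_from_world" (4x4, takes a point from world to camera coordinates). Camera axes: x right, y down, z forward; pixel columns grow to the right and rows downward; lengths in m; the calibration is good to about 2 mm. A picture is of the moment at which its call begins: read the wrist's pose just before it. get_calibration takes no time and is no camera call; for the wrist camera it gives the pose at the moment of the call.
- r.sign_off(): hands the job in, once; it reports no verdict.
Trained networks look in the newest picture that a camera, given by its name, has taken for a name from the list of things; names that differ only in an ending like _2 or _b are one class to them, and where a whole thing is asked for, a point or a joint stands for the part that bears it (a point fixed in the world has none). Each returns a list of dicts, best first, with "conf" (0 to 1); they miss things now and then, are a little off and sometimes report something else, mostly with a low value. They report only what shows in the picture. A call takes as long as a camera call. They do not tell look-alikes from the thing itself.
- r.search_frame(camera, query): "extent" ([left, top, right, bottom] in pixels, round what is visible of it).
- r.silhouettes(camera, query): "mask" (480x640 bool, what is visible of it) and "extent" ([left, top, right, bottom] in pixels, round what is visible of it).
The state is a dict: "time_s": time; "joint_positions": joint angles; "dq": joint speeds; "effort": joint torques, N m; "eef_pos": TCP position; "eef_rot": TCP orientation; "ft_force": force on the tool from outside, world axes, zero at the start; "wrist_torque": the same for the moment, N m; "opening": finger opening in m.
Only numpy, scipy, OpenCV 4.12 (cv2) and the standard library are available. Lean on these libraries where they do the work, as an engineer would, in place of code of your own. Each camera call takes 0.05 s, during which the arm holds its last target.

## Working session

There is one attempt and no reset: what is moved stays moved. The work goes in short steps, Python scripts to look and compute and a shell command to move; the robot and the scene stay as the last step left them, time stands still between calls to the robot, and variables do not carry over. Pictures are saved under pics/ and viewed, and the job is handed in when it is done.

```bash
mkdir -p pics; python3 - <<'E'
from rig import r
import cv2,numpy as np
print(r.get_state(), r.pinch_z)
for n in ("scene","top"):
    im=r.snapshot(n); cv2.imwrite(f"pics/{n}0.png",im[:,:,::-1])
    c=r.get_calibration(n); print(n,c)
    for q in ("u_bolt","bolt_stand","guide_rail"):
        print(q,[(d["conf"],np.round(d["extent"])) for d in r.search_frame(n,q)][:4])
E
```

```text
{'time_s': 0.0, 'joint_positions': array([-1.21252803,  0.41798393, -0.01028032,  1.6141752 ,  0.00466499,
        1.11071548, -0.05301624]), 'dq': array([-0.00031418,  0.00046067, -0.0005031 , -0.00139688, -0.00061015,
        0.00061605,  0.00011223]), 'effort': array([ 3.73425246e-04, -8.64439559e+01,  6.79521337e-01, -4.34912717e+01,
        1.92166463e-02,  7.44497229e-03,  1.54666014e-05]), 'eef_pos': array([0.24311494, 0.57534842, 0.19815376]), 'eef_rot': array([ 1.98577454e-01,  9.80084996e-01, -6.22555763e-04, -8.98969597e-05]), 'ft_force': array([-1.07291185,  0.31494442,  0.69080512]), 'wrist_torque': array([ 0.02371044, -0.01950165, -0.0058708 ]), 'opening': 0.08518667878123382} 0.0187
scene {'K': array([[520.93240772,   0.        , 314.93668038],
       [  0.        , 520.93240772, 242.98815269],
       [  0.        ,   0.        ,   1.        ]]), 'k1': 0.038986089139850695, 'camera_from_world': array([[ 0.8808942 , -0.47328479,  0.00518873, -0.45533608],
       [-0.20580823, -0.39288341, -0.89626201,  0.11917691],
       [ 0.42622574,  0.78844412, -0.44349462,  0.79442
[... 259 characters left out ...]
]))]
top {'K': array([[460.61065592,   0.        , 321.4905493 ],
       [  0.        , 460.61065592, 239.21453052],
       [  0.        ,   0.        ,   1.        ]]), 'k1': -0.0726531239224714, 'camera_from_world': array([[-0.00266385, -0.99999587,  0.00107584, -0.08186824],
       [-0.98724588,  0.00245863, -0.15918397,  0.44745924],
       [ 0.15918067, -0.00148616, -0.98724835,  0.95836246],
       [ 0.        ,  0.        ,  0.        ,  1.        ]])}
u_bolt [(0.64, array([238., 219., 262., 237.])), (0.48, array([186., 220., 207., 245.]))]
bolt_stand [(0.76, array([182., 214., 223., 261.])), (0.46, array([184., 221., 207., 245.]))]
guide_rail [(0.71, array([305., 192., 432., 241.]))]
```

View pics/scene0.png

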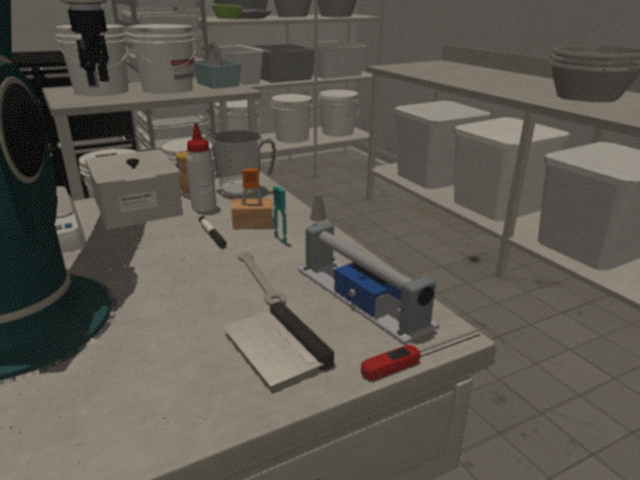

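View pics/top0.png

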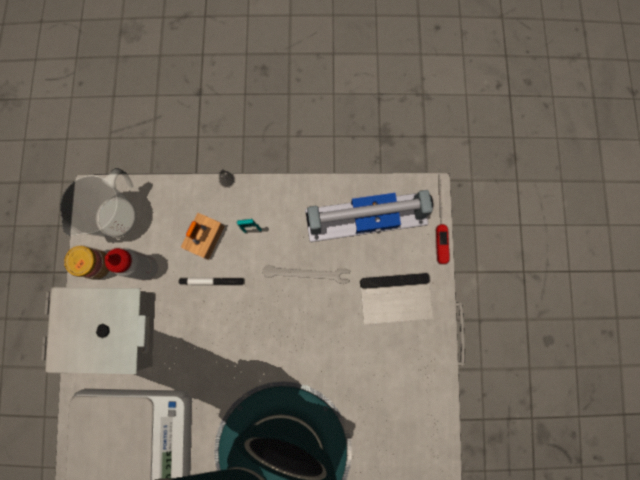

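Candidates for the U-bolt: the orange-gripped one in the wooden stand (top 203,232; scene 250,185), and the turquoise one standing free on the table (top 250,226; scene 280,212). I choose the orange one. Next are close crops to check that and to measure the poses.

```bash
cat > h.py <<'E'
import numpy as np,cv2
from rig import r
def proj(c,P):
    P=np.atleast_2d(P);q=(c["camera_from_world"]@np.c_[P,np.ones(len(P))].T).T[:,:3]
    s=q[:,:2]/q[:,2:];s=s*(1+c["k1"]*(s**2).sum(1,keepdims=True))
    return s*[c["K"][0,0],c["K"][1,1]]+c["K"][:2,2]
def ray(c,uv):
    d=(np.array(uv,float)-c["K"][:2,2])/[c["K"][0,0],c["K"][1,1]];s=d.copy()
    for _ in range(20): s=d/(1+c["k1"]*(s@s))
    T=c["camera_from_world"];R=T[:3,:3];return -R.T@T[:3,3],R.T@np.r_[s,1]
def onz(c,uv,z):
    o,d=ray(c,uv);return o+d*(z-o[2])/d[2]
def crop(im,x0,y0,x1,y1,f,name):
    cv2.imwrite(name,cv2.resize(im[y0:y1,x0:x1,::-1],None,fx=f,fy=f,interpolation=cv2.INTER_CUBIC))
E
python3 - <<'E'
import cv2
a=cv2.imread('pics/top0.png');b=cv2.imread('pics/scene0.png')
f=lambda i,x0,y0,x1,y1,n:cv2.resize(i[y0:y1,x0:x1],n,interpolation=cv2.INTER_CUBIC)
import numpy as np
cv2.imwrite('pics/c1.png',np.vstack([np.hstack([f(a,170,200,270,270,(400,280)),f(b,220,160,320,250,(400,280))]),np.hstack([f(a,295,180,445,255,(400,300)),f(b,290,210,450,350,(400,300))])]))
E
```

```text
(no output)
```

View pics/c1.png

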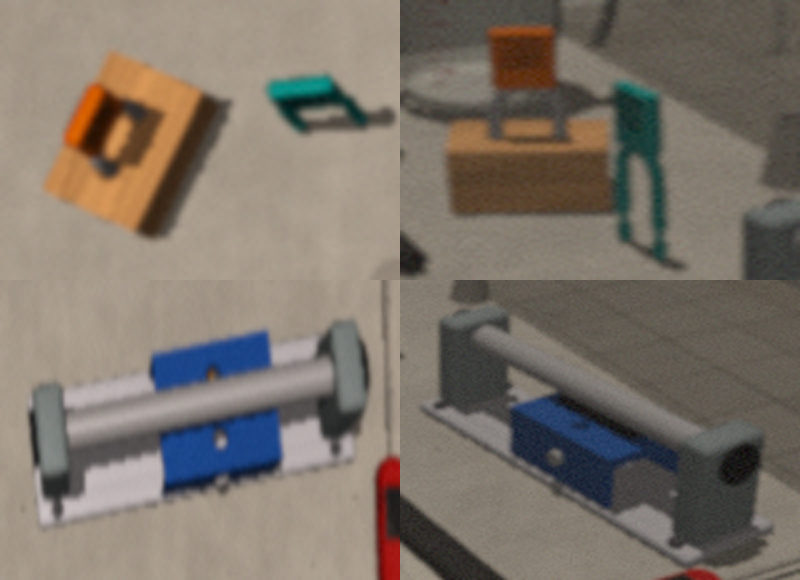

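The orange-gripped U-bolt is in the wooden stand and the turquoise one stands apart. Both bracket holes show in the top picture, at about (378,220) and (375,203).

```bash
python3 - <<'E'
from h import *
c=r.get_calibration("top")
h1=onz(c,(377.9,220),.05);h2=onz(c,(374.9,203.5),.05)
print("holes",h1,h2,np.linalg.norm(h1-h2),(h1+h2)/2)
# rail end blocks top corners (z .085), crop px
g=lambda x,y:(295+x*.375,180+(y-280)*.25)
for n,p in dict(L=[(35,388),(60,385),(68,488),(43,492)],R=[(333,323),(355,321),(364,405),(340,410)]).items():
    q=np.array([onz(c,g(*a),.085) for a in p]);print(n,q.mean(0),np.round(q,4)[:,:2].tolist())
s=[(113,52),(210,95),(45,185)]
q=[onz(c,(170+a/4,200+b/4),.045) for a,b in s];print("stand",np.round(q,4).tolist(),(q[1]+q[2])/2,np.linalg.norm(q[1]-q[0]),np.linalg.norm(q[2]-q[0]),"yaw y axis",(np.degrees(np.arctan2(*(q[0]-q[2])[[1,0]]))))
# grip top face at z .121: crop corners
k=[(93,86),(110,93),(82,148),(65,141)]
q=[onz(c,(170+a/4,200+b/4),.121) for a,b in k];print("grip",np.mean(q,0),np.round(q,4).tolist())
E
```

```text
holes [ 0.48641409 -0.20410018  0.05      ] [ 0.52274479 -0.19845575  0.05      ] 0.036766558059642906 [ 0.50457944 -0.20127797  0.05      ]
L [ 0.48060286 -0.06821991  0.085     ] [[0.5071, -0.0554], [0.5086, -0.0749], [0.4544, -0.081], [0.4523, -0.0617]]
R [ 0.51929655 -0.30030685  0.085     ] [[0.5417, -0.2894], [0.5428, -0.3068], [0.4977, -0.312], [0.495, -0.293]]
stand [[0.5041, 0.1842, 0.045], [0.4801, 0.1304, 0.045], [0.4312, 0.2182, 0.045]] [0.4556624  0.17429812 0.045     ] 0.058888785813775935 0.08034284903676213 yaw y axis -24.975257221307466
grip [0.4542759  0.17489812 0.121     ] [[0.47, 0.1728, 0.121], [0.4664, 0.1641, 0.121], [0.4386, 0.177, 0.121], [0.4422, 0.1857, 0.121]]
```

```bash
python3 - <<'E'
from h import *
c=r.get_calibration("scene");t=r.get_calibration("top")
def two(a,b):
    o,d=ray(c,a);p,e=ray(t,b);k=np.linalg.lstsq(np.c_[d,-e],p-o,rcond=None)[0];return (o+d*k[0]+p+e*k[1])/2, np.linalg.norm(o+d*k[0]-p-e*k[1])
print("bottle top",two((197,126),(119,256)));print("box knob",two((132,160),(102,330)));print("mug",two((237,135),(115,200)))
print("yellow",two((183,155),(80,261)))
print(proj(t,r.get_state()["eef_pos"]))
im=r.snapshot("wrist");cv2.imwrite("pics/w0.png",im[:,:,::-1])
E
```

```text
bottle top (array([0.39024379, 0.28820153, 0.19232988]), np.float64(0.003311665194068519))
box knob (array([0.25609887, 0.34479724, 0.12127364]), np.float64(0.0012300734753686272))
mug (array([0.4980275 , 0.32338926, 0.15355888]), np.float64(0.01849436625225414))
yellow (array([0.38849687, 0.41416191, 0.09606713]), np.float64(0.01031594244885001))
[[-37.34071194 335.8023678 ]]
```

View pics/w0.png

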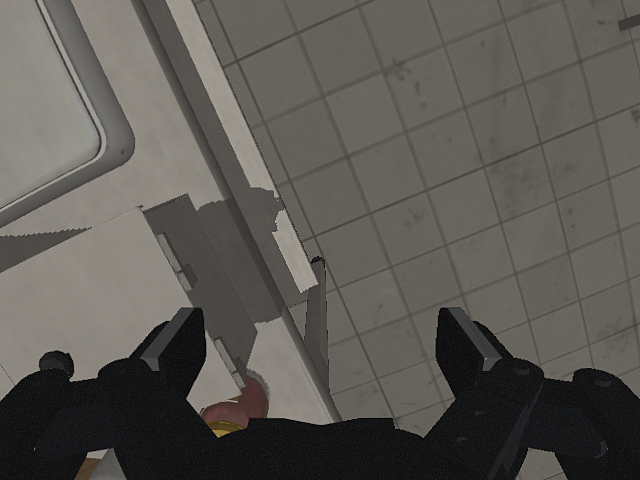

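```bash
python3 -m crank '[[[0,0,0],[0,0,4],0],[[0,0,0],[0,0,8],0],[[0,0,0],[0,0,12],0],[[0,0,0],[1,-3,15],0],[[0,0,0],[2,-6,16],0]]' 40
python3 -m crank '[[[0,0,0],[2,-3.5,0],0],[[0,0,0],[4,-7,0],0],[[0,0,0],[6,-10.5,0],0],[[0,0,0],[8,-14,0],0],[[0,0,0],[10,-17.5,0],0]]'
python3 -m crank '[[[0,0,0],[2,-3.5,0],0],[[0,0,0],[4,-7,0],0],[[0,0,0],[6,-10.5,0],0],[[0,0,0],[9.2,-14.5,-2],0],[[0,0,0],[9.2,-16.7,-4],0]]'
python3 -m crank '[[[0,0,0],[0,0,0],0],[[0,0,0],[0,0,0],0]]'
python3 - <<'E'
from h import *
s=r.get_state();print(s["eef_pos"],s["eef_rot"],s["ft_force"])
im=r.snapshot("wrist");cv2.imwrite("pics/w1.png",im[:,:,::-1])
c=r.get_calibration("wrist");print(c)
print([(d["conf"],np.round(d["extent"])) for d in r.search_frame("wrist","u_bolt")])
E
```

```text
time_s: 0.87
eef_pos: [0.2629, 0.5168, 0.3627]
eef_rot: [0.197, 0.98, 0.002, 0.0]
ft_force: [1.5, -0.8, 0.6]
opening: 0.0856
time_s: 1.28
eef_pos: [0.3638, 0.3388, 0.359]
eef_rot: [0.199, 0.98, 0.0, 0.0]
ft_force: [0.8, 1.1, -0.6]
opening: 0.0856
time_s: 1.7
eef_pos: [0.4581, 0.1719, 0.3201]
eef_rot: [0.199, 0.98, 0.001, 0.002]
ft_force: [1.5, 0.9, -0.4]
opening: 0.0854
time_s: 1.87
eef_pos: [0.4552, 0.1719, 0.318]
eef_rot: [0.2, 0.98, -0.001, -0.001]
ft_force: [-1.0, 0.7, -0.1]
opening: 0.085
[0.45523813 0.17191058 0.31797749] [ 2.00119262e-01  9.79771220e-01 -5.62024305e-04 -5.66337111e-04] [-0.96846016  0.70684981 -0.097397  ]
{'K': array([[391.45708761,   0.        , 320.49727902],
       [  0.        , 391.45708761, 247.52279451],
       [  0.        ,   0.        ,   1.        ]]), 'k1': -0.08797002325210937, 'camera_from_world': array([[ 3.90004631e-01,  9.20812892e-01,  7.76443492e-05,
        -3.38251025e-01],
       [ 8.87618862e-01, -3.75967937e-01,  2.66046735e-01,
        -4.05952568e-01],
       [ 2.45008455e-01, -1.03690540e-01, -9.63960128e-01,
         3.99665126e-01],
       [ 0.00000000e+00,  0.00000000e+00,  0.00000000e+00,
         1.00000000e+00]])}
[(0.88, array([194., 153., 269., 240.])), (0.81, array([325., 182., 339., 232.])), (0.32, array([324., 290., 347., 321.]))]
```

View pics/w1.png

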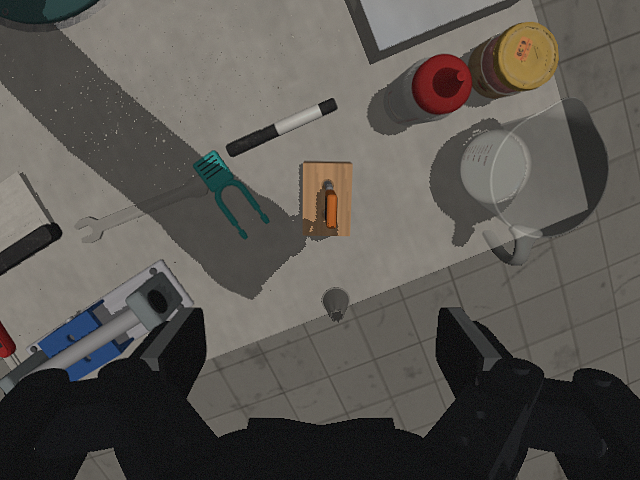

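The wrist view shows the stand centred at (327,199) and the orange grip at (331,207). The turquoise look-alike is at (232,190).

```bash
cat > fit.py <<'E'
from h import *
import sys
im=cv2.imread(sys.argv[1]);
hsv=cv2.cvtColor(im,cv2.COLOR_BGR2HSV)
E
python3 - <<'E'
from h import *
a=cv2.imread('pics/w1.png')
cv2.imwrite('pics/c2.png',cv2.resize(a[150:250,280:380],(600,600),interpolation=cv2.INTER_CUBIC))
E
```

```text
(no output)
```

View pics/c2.png

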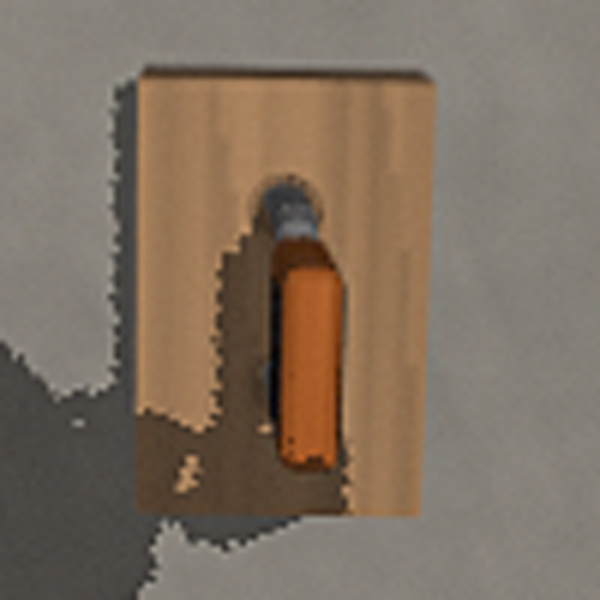

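```bash
python3 - <<'E'
from h import *
c=r.get_calibration("wrist")
g=lambda p:(280+p[0]/6,150+p[1]/6)
K=[(284,267),(341,267),(336,469),(284,469)]
q=np.array([onz(c,g(p),.121) for p in K]);print("grip",q.mean(0),np.round(q,4)[:,:2].tolist())
d=(q[0]+q[1]-q[2]-q[3])/2;print(np.linalg.norm(d),np.degrees(np.arctan2(d[1],d[0])))
S=[(138,76),(435,80),(420,516),(136,512)]
q=np.array([onz(c,g(p),.045) for p in S]);print("stand",q.mean(0),np.round(q,4)[:,:2].tolist())
d=(q[0]+q[1]-q[2]-q[3])/2;print(np.linalg.norm(d),np.degrees(np.arctan2(d[1],d[0])))
E=r.get_state()["eef_rot"]
from scipy.spatial.transform import Rotation as R
print(R.from_quat(E).as_matrix())
E
```

```text
grip [0.46027134 0.18526818 0.121     ] [[0.4434, 0.1876], [0.4469, 0.1959], [0.477, 0.1827], [0.4737, 0.1749]]
0.0328869586386763 156.8483792419044
stand [0.4592911  0.18201962 0.045     ] [[0.4095, 0.1734], [0.4319, 0.2246], [0.5091, 0.1906], [0.4867, 0.1395]]
0.08432326323077376 156.25562634460508
[[-9.21381570e-01  3.88659094e-01  3.33500782e-04]
 [ 3.88659196e-01  9.21381529e-01  3.27891922e-04]
 [-1.79843282e-04  4.31731720e-04 -9.99999891e-01]]
```

```bash
cat > ov.py <<'E'
from h import *
def box(cx,cy,yaw,sx,sy,z0,z1):
    a=np.radians(yaw);ux=np.array([np.sin(a),-np.cos(a),0]);uy=np.array([np.cos(a),np.sin(a),0])
    return [np.array([cx,cy,z])+ux*i*sx/2+uy*j*sy/2 for z in(z0,z1) for i,j in((-1,-1),(1,-1),(1,1),(-1,1))]
def draw(im,c,P,f,x0,y0,col):
    p=np.round(((proj(c,P)-[x0,y0]+.5)*f)*8).astype(int)
    for k in range(4):
        for a,b in((k,(k+1)%4),(4+k,4+(k+1)%4),(k,k+4)): cv2.line(im,tuple(map(int,p[a])),tuple(map(int,p[b])),col,1,cv2.LINE_AA,3)
def view(path,c,x0,y0,w,h,f,items):
    im=cv2.resize(cv2.imread(path)[y0:y0+h,x0:x0+w],None,fx=f,fy=f,interpolation=cv2.INTER_CUBIC)
    for P,col in items: draw(im,c,P,f,x0,y0,col)
    return im
E
python3 - <<'E'
from ov import *
A=[(box(.4593,.182,-23.7,.056,.084,0,.045),(0,255,0)),(box(.46,.184,-23.7,.010,.034,.079,.121),(255,0,255))]
B=[(box(.4557,.1743,-25,.056,.084,0,.045),(255,255,0))]
a=view('pics/top0.png',r.get_calibration("top"),165,195,80,80,5,A+B)
b=view('pics/scene0.png',r.get_calibration("scene"),215,155,80,80,5,A+B)
cv2.imwrite('pics/o1.png',np.hstack([a,b]))
E
```

```text
(no output)
```

View pics/o1.png

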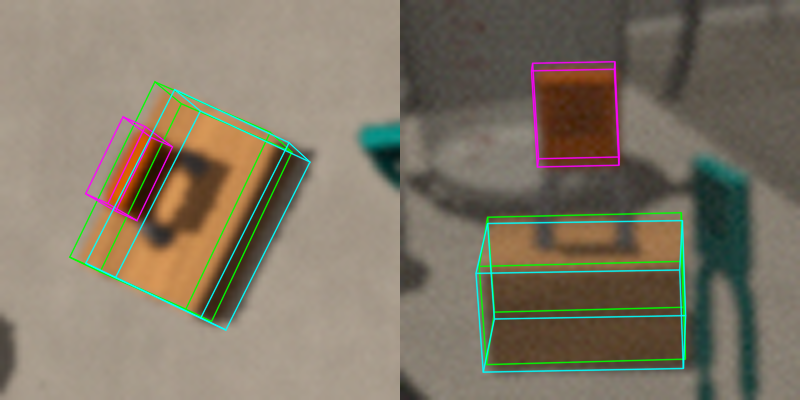

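```bash
python3 -m crank '[[[0,0,-0.01],[0.2,0.4,-3],0],[[0,0,-0.01],[0.4,0.8,-6],0],[[0,0,-0.01],[0.4,0.8,-9],0],[[0,0,-0.01],[0.4,0.8,-12],0],[[0,0,-0.01],[0.4,0.8,-12],0]]'
python3 -m crank '[[[0,0,0],[0,0,0],0],[[0,0,0],[0,0,0],0]]'
python3 - <<'E'
from ov import *
s=r.get_state();print(s["eef_pos"],s["eef_rot"],s["ft_force"])
c=r.get_calibration("wrist")
im=r.snapshot("wrist");cv2.imwrite("pics/w2.png",im[:,:,::-1])
np.savez("w2.npz",**c)
import json
t=r.snapshot("top");cv2.imwrite("pics/top2.png",t[:,:,::-1])
t=r.snapshot("scene");cv2.imwrite("pics/scene2.png",t[:,:,::-1])
A=[(box(.4593,.182,-23.7,.056,.084,0,.045),(0,255,0)),(box(.46,.184,-23.7,.010,.034,.079,.121),(255,0,255))]
cv2.imwrite('pics/o2.png',view('pics/w2.png',c,220,80,200,200,4,A)[:600])
E
```

```text
time_s: 2.38
eef_pos: [0.4568, 0.1821, 0.1947]
eef_rot: [0.202, 0.979, -0.002, -0.002]
ft_force: [-0.7, -0.3, -1.4]
opening: 0.0853
time_s: 2.55
eef_pos: [0.46, 0.1826, 0.2007]
eef_rot: [0.203, 0.979, 0.001, 0.001]
ft_force: [-0.2, -0.0, 0.2]
opening: 0.0852
[0.46001432 0.18263855 0.2007109 ] [2.03024219e-01 9.79173170e-01 6.64863498e-04 7.92434690e-04] [-0.24401514 -0.02796349  0.22188832]
```

View pics/o2.png

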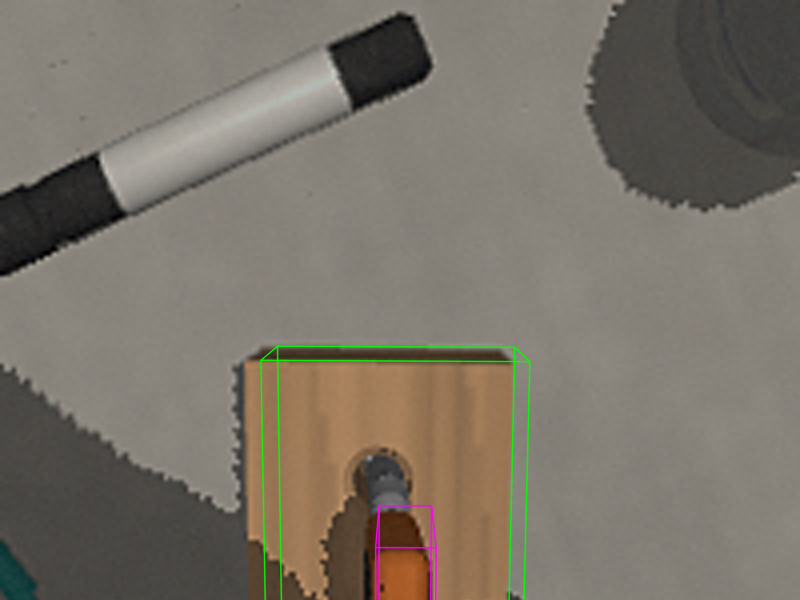

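View pics/w2.png

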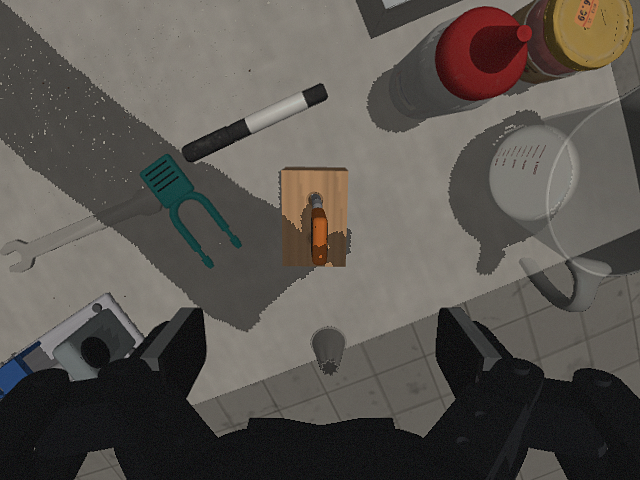

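View pics/scene2.png

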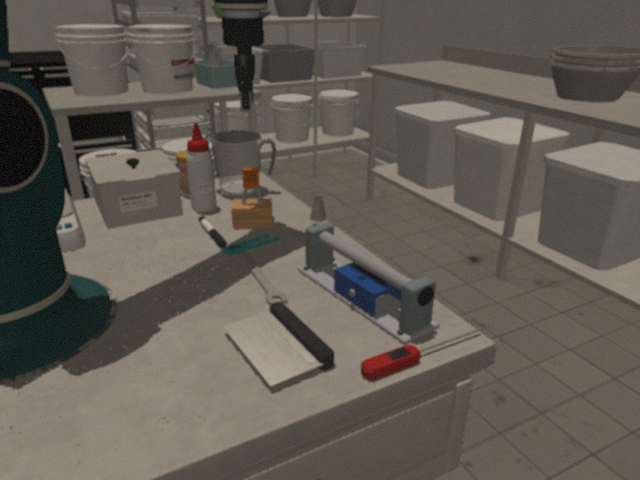

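```bash
python3 - <<'E'
from ov import *
c=dict(np.load("w2.npz"))
a=cv2.imread('pics/w2.png')
cv2.imwrite('pics/c3.png',cv2.resize(a[160:280,265:365],None,fx=5,fy=5,interpolation=cv2.INTER_CUBIC))
print(proj(r.get_calibration("scene"),r.get_state()["eef_pos"]))
print(proj(r.get_calibration("wrist"),r.get_state()["eef_pos"]),proj(r.get_calibration("wrist"),r.get_state()["eef_pos"]+[0,0,-.08]))
E
```

```text
[[247.32972948 129.66050359]]
[[318.50644931 284.64585977]] [[318.79816515 241.90140046]]
```

View pics/c3.png

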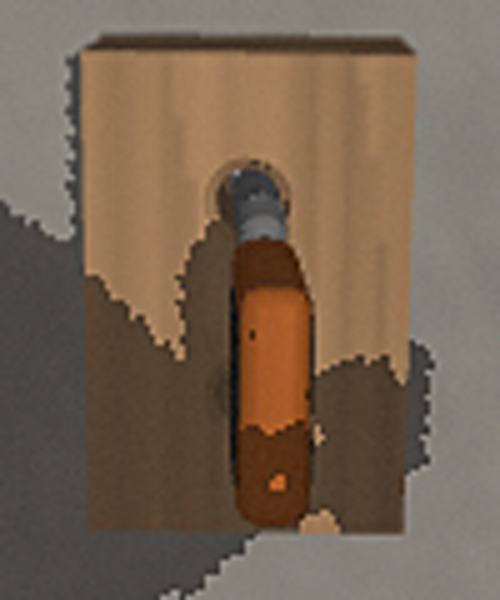

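```bash
python3 - <<'E'
from ov import *
c=dict(np.load("w2.npz"))
g=lambda p:(265+p[0]/5-.4,160+p[1]/5-.4)
for n,K,z in (("grip",[(241,290),(309,290),(307,525),(238,525)],.121),("stand",[(82,52),(415,54),(404,532),(88,530)],.045)):
    q=np.array([onz(c,g(p),z) for p in K]);d=(q[0]+q[1]-q[2]-q[3])/2;print(n,q.mean(0),np.linalg.norm(d),np.degrees(np.arctan2(d[1],d[0])),np.linalg.norm(q[0]-q[1]))
a=cv2.imread('pics/scene2.png');b=cv2.imread('pics/top2.png')
x=cv2.resize(a[60:240,190:310],(400,600),interpolation=cv2.INTER_CUBIC);x=cv2.convertScaleAbs(x,alpha=1.8)
y=cv2.resize(b[160:310,150:250],(400,600),interpolation=cv2.INTER_CUBIC)
cv2.imwrite('pics/c4.png',np.hstack([x,y]))
E
```

```text
grip [0.45978055 0.18308166 0.121     ] 0.03259301558922859 155.94024000936432 0.00897791483759872
stand [0.45820953 0.17870703 0.045     ] 0.08368505472052087 156.04007554824062 0.05547962862923744
```

View pics/c4.png

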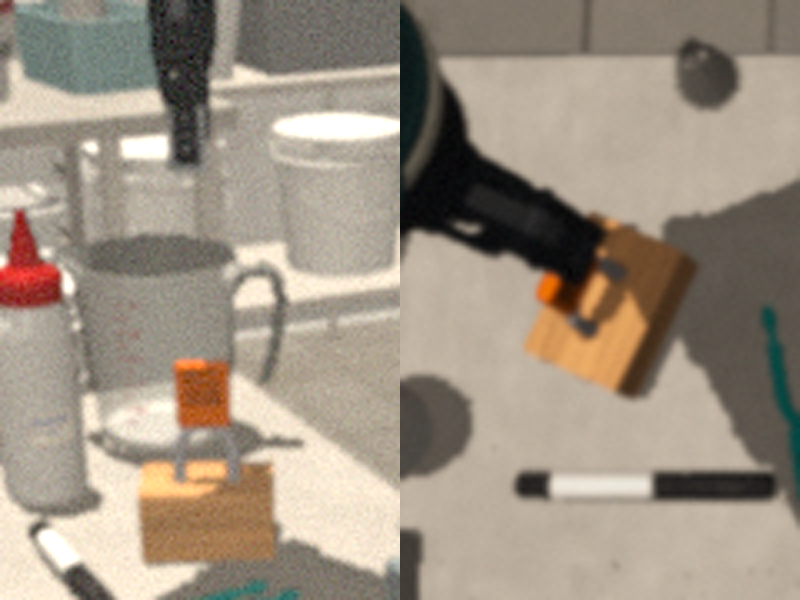

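```bash
python3 - <<'E'
from ov import *
c=r.get_calibration("wrist");s=r.get_state();p=s["eef_pos"]
from scipy.spatial.transform import Rotation as R
M=R.from_quat(s["eef_rot"]).as_matrix()
print(p)
for dz in (0,-.013,-.0187,-.032,-.05):
    q=[p+M@np.array([0,y,dz]) for y in(-.0425,.0425)]
    print(dz,np.round(proj(c,q),1).tolist(),np.round(proj(r.get_calibration("scene"),q),1).tolist(),np.round(proj(r.get_calibration("top"),q),1).tolist(), (c["camera_from_world"]@np.r_[q[0],1])[2])
E
```

```text
[0.46004093 0.18228956 0.20051787]
0 [[229.5, 284.5], [407.5, 284.5]] [[246.6, 135.2], [248.0, 124.5]] [[196.8, 227.3], [155.5, 209.3]] 0.18593044015143392
-0.013 [[223.1, 294.9], [413.7, 294.9]] [[246.3, 128.5], [247.6, 118.2]] [[194.9, 226.0], [153.0, 207.7]] 0.17339986039562977
-0.0187 [[220.0, 299.9], [416.7, 299.9]] [[246.1, 125.5], [247.5, 115.4]] [[194.0, 225.4], [151.9, 207.0]] 0.1679056831180848
-0.032 [[211.9, 313.0], [424.5, 313.0]] [[245.7, 118.5], [247.1, 108.8]] [[192.0, 224.0], [149.2, 205.3]] 0.15508593613714672
-0.05 [[198.7, 334.4], [437.1, 334.4]] [[245.1, 108.9], [246.6, 99.8]] [[189.1, 222.0], [145.4, 202.9]] 0.13773590262911017
```

The visible open fingertips look about 45 mm behind the TCP, where I expected 13 mm. I'll close the gripper in the air once to check.

```bash
python3 -m crank '[[[0,0,0],[0,0,0],1],[[0,0,0],[0,0,0],1],[[0,0,0],[0,0,0],1],[[0,0,0],[0,0,0],1],[[0,0,0],[0,0,0],1]]'
python3 -m crank '[[[0,0,0],[0,0,0],0.86],[[0,0,0],[0,0,0],0.86],[[0,0,0],[0,0,0],0.86]]'
python3 - <<'E'
from ov import *
s=r.get_state();print(s["eef_pos"],s["opening"])
c=r.get_calibration("wrist")
im=r.snapshot("wrist")[:,:,::-1]
t=r.snapshot("scene")[:,:,::-1]
p=s["eef_pos"]
im=im.copy()
for dz,col in((0,(0,0,255)),(.0187,(0,255,0)),(.05,(255,0,0))):
    for cc,i in((c,im),(r.get_calibration("scene"),t:=t.copy())):
        u=proj(cc,p+[0,0,dz])[0];cv2.circle(i,(int(u[0]),int(u[1])),1,col,-1)
cv2.imwrite('pics/c5.png',np.hstack([cv2.resize(im[180:480,200:440],(400,500)),cv2.resize(t[60:160,200:280],(400,500))]))
E
```

```text
time_s: 3.12
eef_pos: [0.4593, 0.1817, 0.1988]
eef_rot: [0.203, 0.979, -0.0, 0.0]
ft_force: [1.0, 0.3, 0.1]
opening: 0.0253
time_s: 3.37
eef_pos: [0.4593, 0.1817, 0.1987]
eef_rot: [0.203, 0.979, -0.0, -0.0]
ft_force: [-0.1, -0.7, 0.3]
opening: 0.0122
[0.45927109 0.18168871 0.19874299] 0.012222560917659973
```

View pics/c5.png

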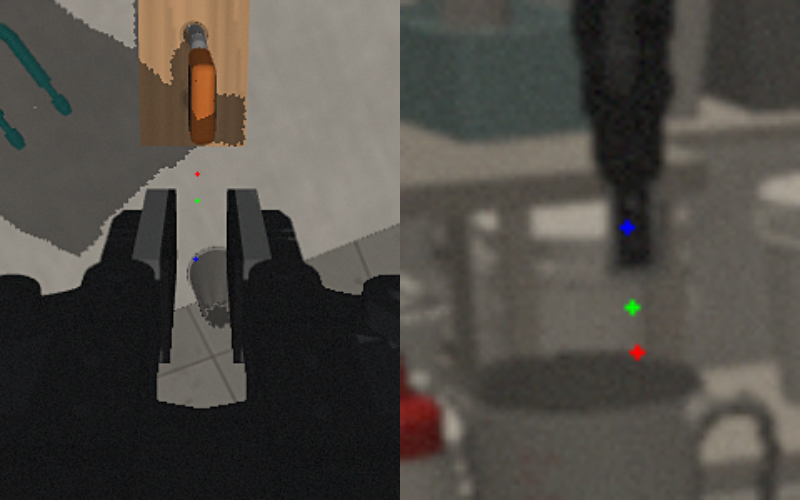

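The pads really do sit about 35 mm behind the reported TCP, and the wrist and scene pictures agree on that. I'll choose a height where the pads hold the block under either reading, and descend in stages.

```bash
python3 -m crank '[[[0,0,0],[0,0,0],0],[[0,0,0],[0,0,0],0],[[0,0,0],[0,0,0],0],[[0,0,0],[0,0,0],0],[[0,0,0],[0,0.1,-1],0]]'
python3 -m crank '[[[0,0,0],[0,0,-3],0],[[0,0,0],[0,0,-6],0],[[0,0,0],[0,0,-8],0],[[0,0,0],[0,0,-8],0],[[0,0,0],[0,0,-8],0]]'
python3 - <<'E'
from ov import *
s=r.get_state();print(s["eef_pos"],s["opening"])
c=r.get_calibration("wrist")
im=r.snapshot("wrist")[:,:,::-1];cv2.imwrite('pics/w3.png',im)
t=r.snapshot("scene")[:,:,::-1]
cv2.imwrite('pics/c6.png',np.hstack([cv2.resize(im[180:420,160:480],(480,360)),cv2.convertScaleAbs(cv2.resize(t[110:240,200:300],(277,360)),alpha=1.6)]))
E
```

```text
time_s: 3.88
eef_pos: [0.4601, 0.183, 0.1898]
eef_rot: [0.204, 0.979, 0.001, 0.001]
ft_force: [1.0, 1.0, 1.1]
opening: 0.0715
time_s: 4.3
eef_pos: [0.4588, 0.1824, 0.1082]
eef_rot: [0.204, 0.979, -0.001, -0.001]
ft_force: [-0.3, 0.3, 0.6]
opening: 0.0855
[0.4588184  0.18235766 0.10816985] 0.08551067817733528
```

View pics/c6.png

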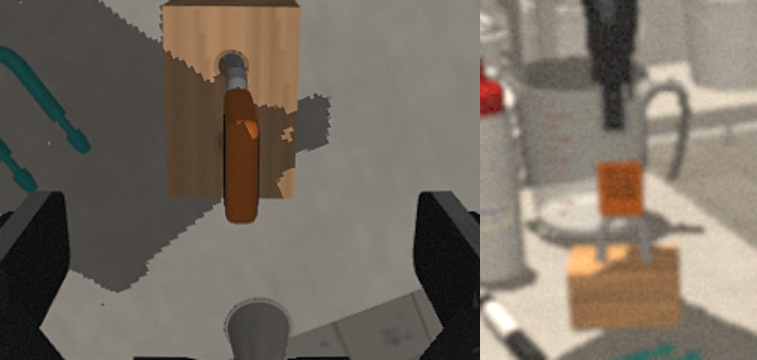

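```bash
python3 -m crank '[[[0,0,0],[0,0,-2],0],[[0,0,0],[0,0,-3.5],0],[[0,0,0],[0,0,-5],0],[[0,0,0],[0,0,-5],0],[[0,0,0],[0,0,-5],0]]'
python3 - <<'E'
from ov import *
s=r.get_state();print(s["eef_pos"],s["opening"],s["ft_force"])
im=r.snapshot("wrist")[:,:,::-1];cv2.imwrite('pics/w4.png',im)
t=r.snapshot("scene")[:,:,::-1]
cv2.imwrite('pics/c7.png',np.hstack([cv2.resize(im[180:420,160:480],(480,360)),cv2.convertScaleAbs(cv2.resize(t[110:240,200:300],(277,360)),alpha=1.6)]))
E
```

```text
time_s: 4.82
eef_pos: [0.4596, 0.1828, 0.0597]
eef_rot: [0.204, 0.979, 0.0, 0.0]
ft_force: [-0.3, -0.9, 0.8]
opening: 0.0856
[0.45964981 0.18284119 0.05965434] 0.08556614782926304 [-0.29548113 -0.87174425  0.83984133]
```

View pics/c7.png

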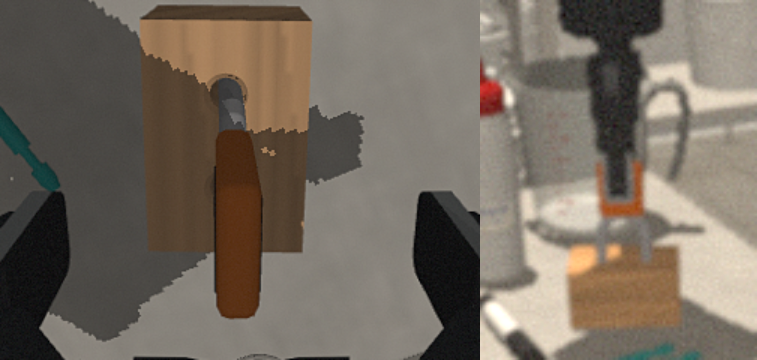

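```bash
python3 -m crank '[[[0,0,0],[0,0,0],1],[[0,0,0],[0,0,0],1],[[0,0,0],[0,0,0],1],[[0,0,0],[0,0,0],1],[[0,0,0],[0,0,0],1]]' 60
python3 -m crank '[[[0,0,0],[0,0,0],1],[[0,0,0],[0,0,0],1],[[0,0,0],[0,0,0],1],[[0,0,0],[0,0,0],1],[[0,0,0],[0,0,0],1]]' 60
python3 -m crank '[[[0,0,0],[0,0,0.3],1],[[0,0,0],[0,0,1],1],[[0,0,0],[0,0,1],1],[[0,0,0],[0,0,1],1]]'
python3 - <<'E'
from ov import *
s=r.get_state();print(s["eef_pos"],s["opening"],s["ft_force"],s["wrist_torque"])
im=r.snapshot("wrist")[:,:,::-1];cv2.imwrite('pics/w5.png',im)
t=r.snapshot("scene")[:,:,::-1]
cv2.imwrite('pics/c8.png',np.hstack([cv2.resize(im[180:420,160:480],(480,360)),cv2.convertScaleAbs(cv2.resize(t[110:240,200:300],(277,360)),alpha=1.6)]))
E
```

```text
time_s: 5.33
eef_pos: [0.4593, 0.1827, 0.0589]
eef_rot: [0.203, 0.979, 0.0, 0.0]
ft_force: [-0.4, -0.4, -0.5]
opening: 0.0255
time_s: 5.75
eef_pos: [0.4588, 0.1813, 0.0588]
eef_rot: [0.204, 0.979, -0.001, -0.001]
ft_force: [-4.0, -9.2, 10.5]
opening: 0.0094
time_s: 6.08
eef_pos: [0.4587, 0.1816, 0.0687]
eef_rot: [0.204, 0.979, -0.001, -0.001]
ft_force: [-3.8, -6.5, 4.6]
opening: 0.009
[0.45872293 0.18155107 0.0687324 ] 0.008981007802221433 [-3.80073223 -6.47129165  4.59932842] [-1.92419856  0.78905233 -0.07832193]
```

View pics/c8.png

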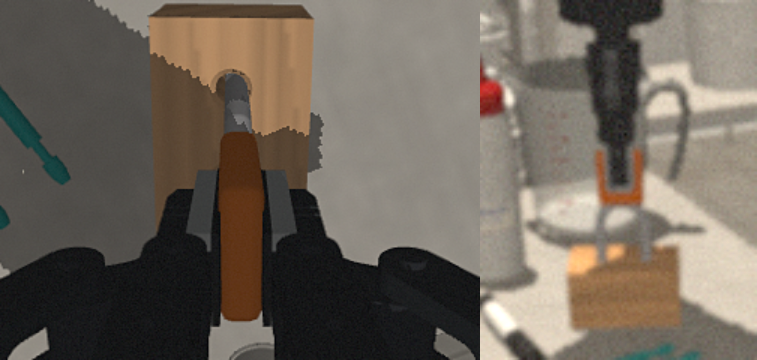

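```bash
python3 -m crank '[[[0,0,0],[-0.05,-0.1,0.5],1],[[0,0,0],[-0.05,-0.1,1.5],1],[[0,0,0],[-0.05,-0.1,2.5],1],[[0,0,0],[-0.05,-0.1,4],1],[[0,0,0],[-0.05,-0.1,5],1]]'
python3 -m crank '[[[0,0,0],[0,0,3],1],[[0,0,0],[0,0,6],1],[[0,0,0],[0,0,8],1],[[0,0,0],[0,0,8],1],[[0,0,0],[0,0,8],1]]'
python3 - <<'E'
from ov import *
s=r.get_state();print(s["eef_pos"],s["opening"],s["ft_force"],s["wrist_torque"])
im=r.snapshot("wrist")[:,:,::-1];cv2.imwrite('pics/w6.png',im)
t=r.snapshot("scene")[:,:,::-1];cv2.imwrite('pics/scene6.png',t)
cv2.imwrite('pics/c9.png',np.hstack([cv2.resize(im[180:420,160:480],(480,360)),cv2.convertScaleAbs(cv2.resize(t[60:190,200:300],(277,360)),alpha=1.6)]))
E
```

```text
time_s: 6.6
eef_pos: [0.4593, 0.1821, 0.1208]
eef_rot: [0.203, 0.979, 0.001, 0.001]
ft_force: [0.1, 0.6, -1.8]
opening: 0.0091
time_s: 7.02
eef_pos: [0.4593, 0.1822, 0.2002]
eef_rot: [0.203, 0.979, 0.001, 0.001]
ft_force: [-1.2, -0.3, -1.8]
opening: 0.0086
[0.45928739 0.18218786 0.20023159] 0.008584512635523504 [-1.15079512 -0.30734019 -1.76303858] [-0.01458211  0.06689261 -0.06522987]
```

View pics/c9.png

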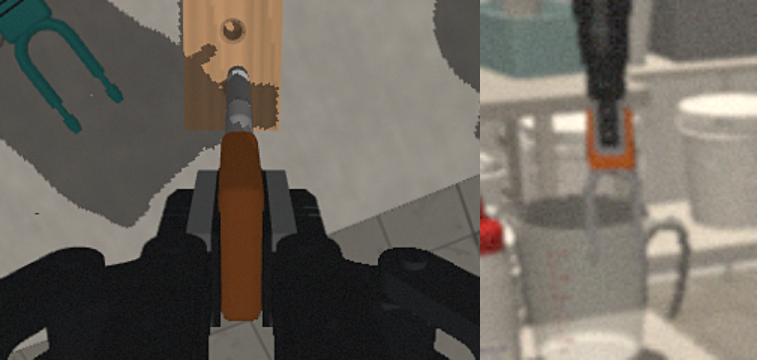

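```bash
python3 -m crank '[[[0,0,0],[1,-3,1],1],[[0,0,0.06],[2,-6.5,2],1],[[0,0,0.13],[3,-10,3],1],[[0,0,0.2],[4,-13.5,3],1],[[0,0,0.28],[5,-17,3],1]]'
python3 -m crank '[[[0,0,0.07],[1,-3.5,0],1],[[0,0,0.14],[2,-7,0],1],[[0,0,0.21],[3,-10.5,0],1],[[0,0,0.28],[4,-14,0],1],[[0,0,0.29],[5,-17,0],1]]'
python3 -m crank '[[[0,0,0],[0,-2,0],1],[[0,0,0],[0,-3,0],1],[[0,0,0],[0,-3,0],1],[[0,0,0],[0,-3,0],1],[[0,0,0],[0,-3,0],1]]'
python3 - <<'E'
from ov import *
s=r.get_state();print(s["eef_pos"],s["eef_rot"],s["opening"],s["ft_force"])
c=r.get_calibration("wrist");np.savez("w7.npz",**c)
im=r.snapshot("wrist")[:,:,::-1];cv2.imwrite('pics/w7.png',im)
cv2.imwrite('pics/scene7.png',r.snapshot("scene")[:,:,::-1])
print([(d["conf"],np.round(d["extent"])) for d in r.search_frame("wrist","guide_rail")])
E
```

```text
time_s: 7.53
eef_pos: [0.5088, 0.01, 0.2285]
eef_rot: [0.063, 0.998, -0.0, -0.0]
ft_force: [1.1, 1.2, -2.2]
opening: 0.0094
time_s: 7.95
eef_pos: [0.5584, -0.1608, 0.2277]
eef_rot: [-0.082, 0.997, -0.0, -0.001]
ft_force: [1.1, 1.4, -2.0]
opening: 0.0088
time_s: 8.37
eef_pos: [0.5588, -0.1867, 0.2283]
eef_rot: [-0.081, 0.997, 0.0, -0.0]
ft_force: [0.4, 1.6, -1.2]
opening: 0.0089
[ 0.55876425 -0.18670655  0.22832208] [-8.07555734e-02  9.96733831e-01  3.55687162e-04 -2.84423869e-04] 0.008926462466815752 [ 0.40419337  1.60078389 -1.17318024]
[(0.81, array([169., 112., 500., 202.]))]
```

View pics/w7.png

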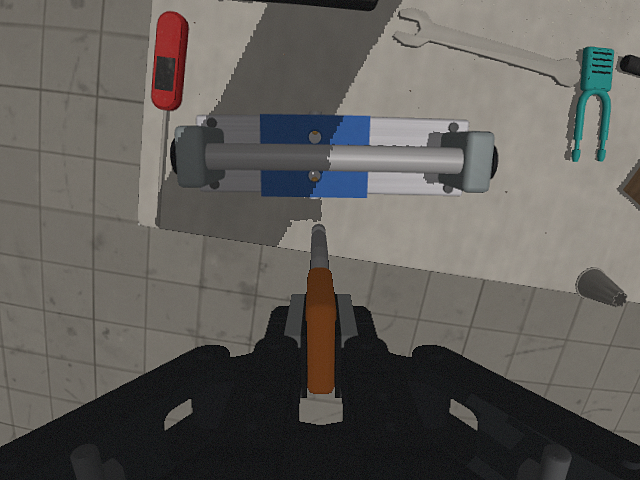

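View pics/scene7.png

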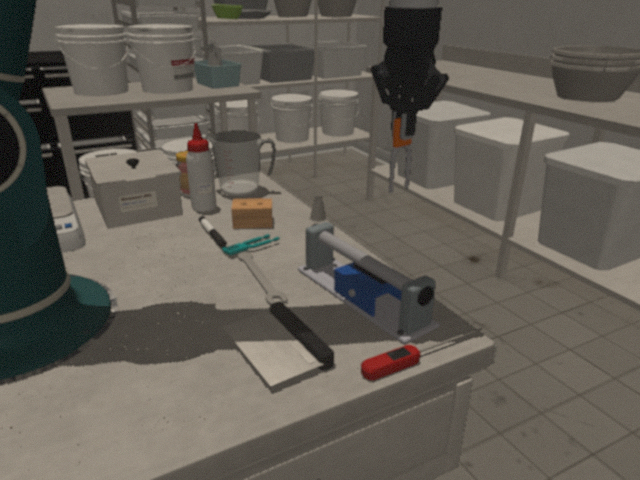

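Both holes are clearly visible, at about (315,137) and (314,175), and the tube is almost square to the jaws. I'll measure these finely.

```bash
python3 - <<'E'
import cv2,numpy as np
a=cv2.imread('pics/w7.png')
x=cv2.resize(a[100:250,240:400],(800,750),interpolation=cv2.INTER_CUBIC)
cv2.imwrite('pics/c10.png',cv2.convertScaleAbs(x[:600],alpha=1.4))
E
```

```text
(no output)
```

View pics/c10.png

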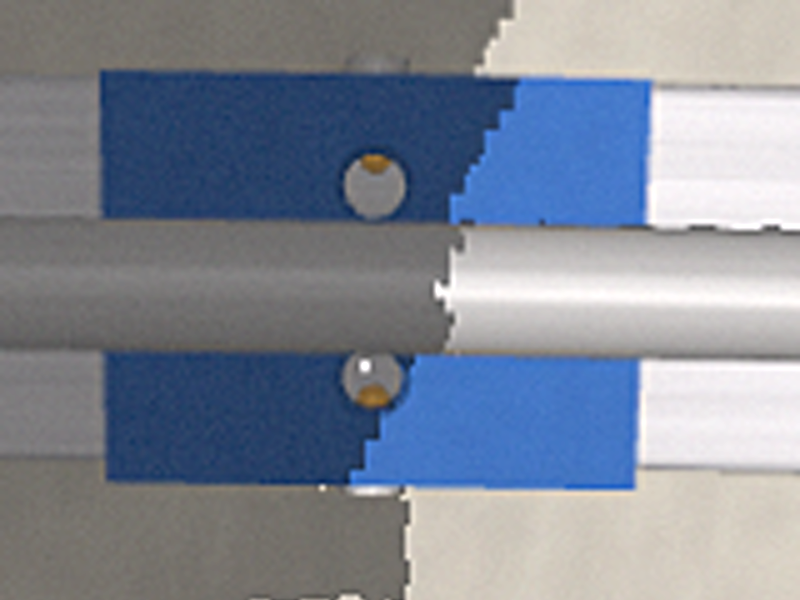

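```bash
python3 - <<'E'
from ov import *
c=dict(np.load("w7.npz"))
g=lambda p:(240+(p[0]+.5)/5-.5,100+(p[1]+.5)/5-.5)
h=[onz(c,g(p),.05) for p in((374.5,187),(373,378))]
d=h[1]-h[0];print("holes",h,np.linalg.norm(d),(h[0]+h[1])/2,np.degrees(np.arctan2(d[1],d[0])))
q=np.array([onz(c,g(p),.05) for p in((100,72),(651,80),(636,489),(106,482))])
d=(q[1]+q[2]-q[0]-q[3])/2;e=(q[2]+q[3]-q[0]-q[1])/2
print("plate",q.mean(0),np.linalg.norm(d),np.linalg.norm(e),np.degrees(np.arctan2(d[1],d[0])),np.degrees(np.arctan2(e[1],e[0])))
# leg end near robot, pixel
from scipy.spatial.transform import Rotation as R
p=np.array([.55876,-.18671,.22832]);M=R.from_quat([-.08076,.99673,.00036,-.00028]).as_matrix()
print("tool x",np.degrees(np.arctan2(M[1,0],M[0,0])), M[:,2])
for dz in(.05,.055,.045): print(dz,proj(c,p+M@np.array([.017,0,dz])),proj(c,p+M@np.array([-.017,0,dz])))
im=cv2.imread('pics/w7.png');cv2.imwrite('pics/c11.png',cv2.resize(im[210:330,280:360],(533,800),interpolation=cv2.INTER_CUBIC)[:600])
E
```

```text
holes [array([ 0.49156761, -0.20247814,  0.05      ]), array([ 0.52437709, -0.19751211,  0.05      ])] 0.03318317631258014 [ 0.50797235 -0.19999513  0.05      ] 8.606936361398118
plate [ 0.50812481 -0.20007439  0.05      ] 0.0956526145215745 0.07132992698328357 98.44486086592441 8.421428567528661
tool x -170.735452204338 [-6.16320266e-04  6.72424654e-04 -9.99999584e-01]
0.05 [[319.90943053 226.32123022]] [[319.93029849 280.86899083]]
0.055 [[319.92066455 224.53352418]] [[319.94061903 278.0707504 ]]
0.045 [[319.8977159  228.18586729]] [[319.91956022 283.78164735]]
```

View pics/c11.png

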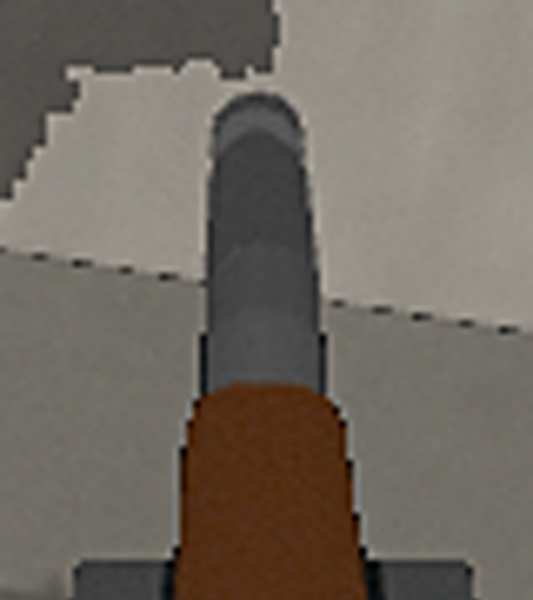

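```bash
python3 -m crank '[[[0,0,-0.013],[-2.5,-0.6,0],1],[[0,0,-0.013],[-5,-1.2,-2],1],[[0,0,-0.013],[-5.1,-1.2,-5],1],[[0,0,-0.013],[-5.1,-1.2,-7.4],1],[[0,0,-0.013],[-5.1,-1.2,-7.4],1]]'
python3 -m crank '[[[0,0,0],[0,0,0],1],[[0,0,0],[0,0,0],1],[[0,0,0],[0,0,0],1],[[0,0,0],[0,0,0],1]]'
cat > look.py <<'E'
import sys
from ov import *
n=sys.argv[1]
s=r.get_state();print(np.round(s["eef_pos"],4),np.round(s["eef_rot"],4),s["opening"],np.round(s["ft_force"],1),np.round(s["wrist_torque"],2))
c=r.get_calibration("wrist");np.savez(f"{n}.npz",**c)
im=r.snapshot("wrist")[:,:,::-1];cv2.imwrite(f'pics/{n}.png',im)
t=r.snapshot("scene")[:,:,::-1];cv2.imwrite(f'pics/{n}s.png',t)
a=cv2.resize(im[100:300,240:400],(440,550),interpolation=cv2.INTER_CUBIC)
b=cv2.resize(t[200:310,320:390],(350,550),interpolation=cv2.INTER_CUBIC)
cv2.imwrite(f'pics/{n}c.png',cv2.convertScaleAbs(np.hstack([a,b]),alpha=1.5))
E
python3 look.py w8
```

```text
time_s: 8.93
eef_pos: [0.5057, -0.1987, 0.1513]
eef_rot: [-0.074, 0.997, 0.001, -0.002]
ft_force: [-0.6, 0.3, -2.4]
opening: 0.0092
time_s: 9.27
eef_pos: [0.5086, -0.2004, 0.156]
eef_rot: [-0.074, 0.997, -0.0, 0.001]
ft_force: [0.3, -0.8, -0.4]
opening: 0.009
[ 0.5086 -0.2004  0.156 ] [-7.370e-02  9.973e-01 -3.000e-04  9.000e-04] 0.008990718654426327 [ 0.3 -0.8 -0.4] [ 0.05 -0.   -0.  ]
```

View pics/w8c.png

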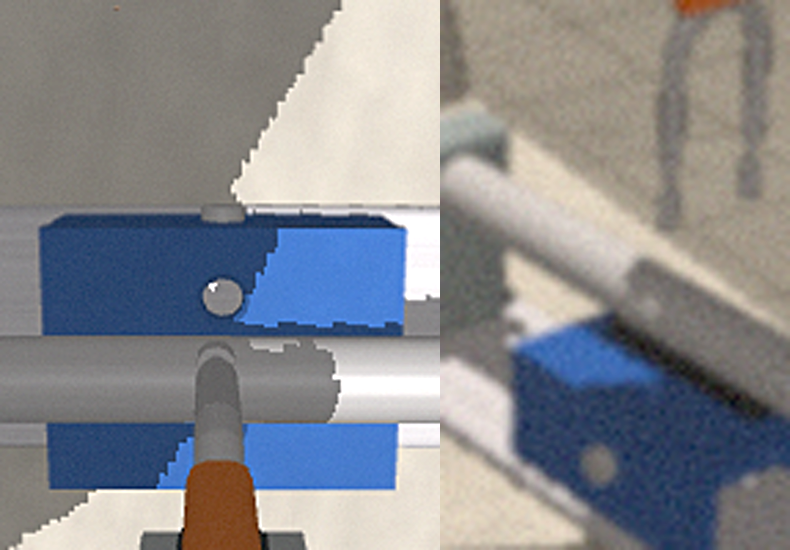

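View pics/w8s.png

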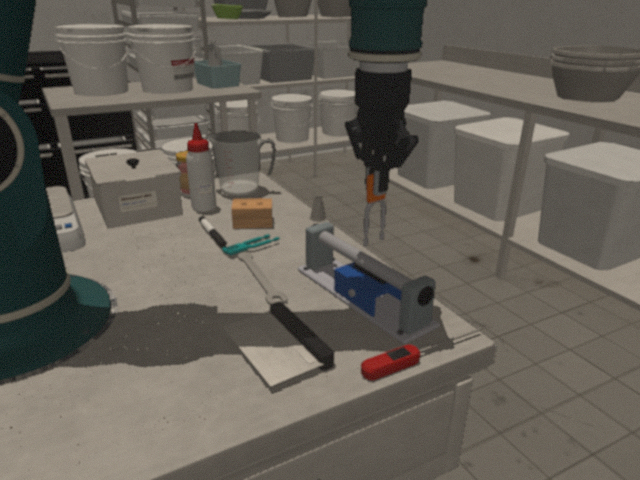

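```bash
python3 - <<'E'
from ov import *
c=dict(np.load("w8.npz"))
p=lambda x,y:(240+(x+.5)/2.75-.5,100+(y+.5)/2.75-.5)
print("hole",onz(c,p(223,298),.05))
q=np.array([onz(c,p(*a),.05) for a in((40,227),(406,228),(396,489),(50,489))]);d=(q[1]+q[2]-q[0]-q[3])/2;e=(q[2]+q[3]-q[0]-q[1])/2
print("plate",q.mean(0),np.linalg.norm(d),np.linalg.norm(e),np.degrees(np.arctan2(d[1],d[0])),np.degrees(np.arctan2(e[1],e[0])))
# tube edges at z .068 
for x in (20,420): print("tube", (onz(c,p(x,337),.07)+onz(c,p(x,423),.07))/2)
s=r.get_state()
for z in(.1,.106,.112): print("leg end",z,onz(c,p(216,353),z)-s["eef_pos"])
E
```

```text
hole [ 0.49056999 -0.20256589  0.05      ]
plate [ 0.50776711 -0.200007    0.05      ] 0.0954550912337042 0.07197590198796865 98.38593258810299 8.461286045429482
tube [ 0.51517875 -0.25027066  0.07      ]
tube [ 0.50044714 -0.15126671  0.07      ]
leg end 0.1 [-0.01390994 -0.00322641 -0.05555776]
leg end 0.106 [-0.0152538  -0.00338644 -0.04955776]
leg end 0.112 [-0.01659766 -0.00354646 -0.04355776]
```

```bash
python3 -m crank '[[[0,0,0],[-0.1,0.14,-1],1],[[0,0,0],[-0.1,0.14,-1.6],1],[[0,0,0],[-0.1,0.14,-1.6],1],[[0,0,0],[-0.1,0.14,-1.6],1],[[0,0,0],[-0.1,0.14,-1.6],1]]'
python3 look.py w9
```

```text
time_s: 9.78
eef_pos: [0.5067, -0.199, 0.1387]
eef_rot: [-0.073, 0.997, -0.0, -0.0]
ft_force: [1.6, -0.9, -1.5]
opening: 0.0094
[ 0.5067 -0.199   0.1387] [-7.350e-02  9.973e-01 -1.000e-04 -1.000e-04] 0.009430968634553944 [ 1.6 -0.9 -1.5] [-0.01 -0.04  0.01]
```

View pics/w9c.png

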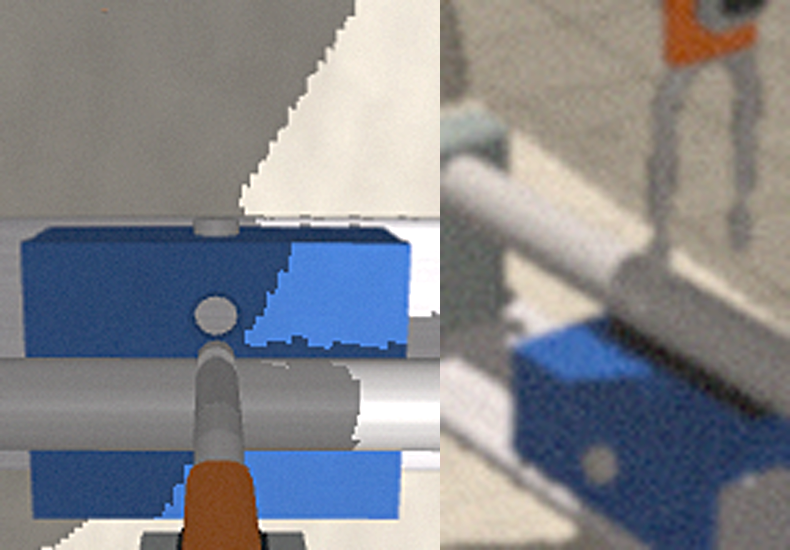

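```bash
python3 - <<'E'
from ov import *
c=dict(np.load("w9.npz"));sc=r.get_calibration("scene")
o,d=ray(sc,(362.7,252.3));p,e=ray(c,(318.2,226));k=np.linalg.lstsq(np.c_[d,-e],p-o,rcond=None)[0]
print("near leg",o+d*k[0],p+e*k[1])
for z in(.085,.0887,.092): print(z,"scene near",onz(sc,(362.7,252.3),z),"far",onz(sc,(380.2,248.5),z),"wrist near",onz(c,(318.2,226),z))
q=lambda x,y:(240+(x+.5)/2.75-.5,100+(y+.5)/2.75-.5)
print("hole",onz(c,q(216,316),.05))
P=np.array([onz(c,q(*a),.05) for a in((21,241),(411,242),(400,519),(33,519))]);print("plate",P.mean(0))
im=cv2.imread('pics/w9s.png');cv2.imwrite('pics/c12.png',cv2.convertScaleAbs(cv2.resize(im[205:275,340:400],(600,700),interpolation=cv2.INTER_CUBIC)[:600],alpha=1.5))
E
```

```text
near leg [ 0.49041779 -0.20348949  0.09357766] [ 0.48885107 -0.20261785  0.09326134]
0.085 scene near [ 0.49982239 -0.18969818  0.085     ] far [ 0.53179604 -0.19154545  0.085     ] wrist near [ 0.49063858 -0.20240304  0.085     ]
0.0887 scene near [ 0.49576568 -0.1956471   0.0887    ] far [ 0.52742512 -0.19747622  0.0887    ] wrist near [ 0.48983801 -0.20249925  0.0887    ]
0.092 scene near [ 0.49214754 -0.2009529   0.092     ] far [ 0.52352673 -0.20276583  0.092     ] wrist near [ 0.48912399 -0.20258506  0.092     ]
hole [ 0.49033401 -0.20262961  0.05      ]
plate [ 0.50779812 -0.20001422  0.05      ]
```

View pics/c12.png

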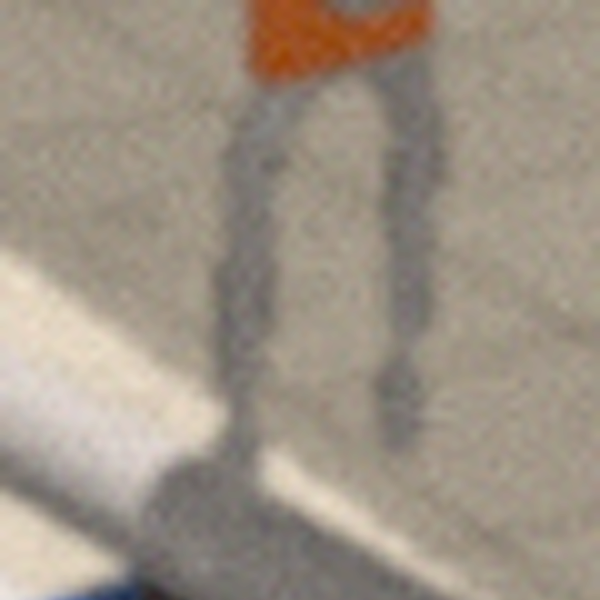

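```bash
python3 -m crank '[[[0,0,0],[0,0,-0.3],1],[[0,0,0],[0,0,-0.6],1],[[0,0,0],[0,0,-0.9],1],[[0,0,0],[0,0,-0.9],1]]'
python3 -m crank '[[[0,0,0],[0,0,-0.2],1],[[0,0,0],[0,0,-0.5],1],[[0,0,0],[0,0,-0.7],1],[[0,0,0],[0,0,-0.7],1]]'
python3 look.py w10
```

```text
time_s: 10.22
eef_pos: [0.5064, -0.1987, 0.129]
eef_rot: [-0.074, 0.997, 0.0, -0.0]
ft_force: [0.8, 0.3, -1.7]
opening: 0.009
time_s: 10.55
eef_pos: [0.5065, -0.1988, 0.1223]
eef_rot: [-0.074, 0.997, 0.0, -0.0]
ft_force: [0.6, 0.0, -1.2]
opening: 0.0093
[ 0.5065 -0.1988  0.1223] [-7.350e-02  9.973e-01  1.000e-04 -3.000e-04] 0.009308383159631435 [ 0.6  0.  -1.2] [-0.01  0.06 -0.02]
```

View pics/w10c.png

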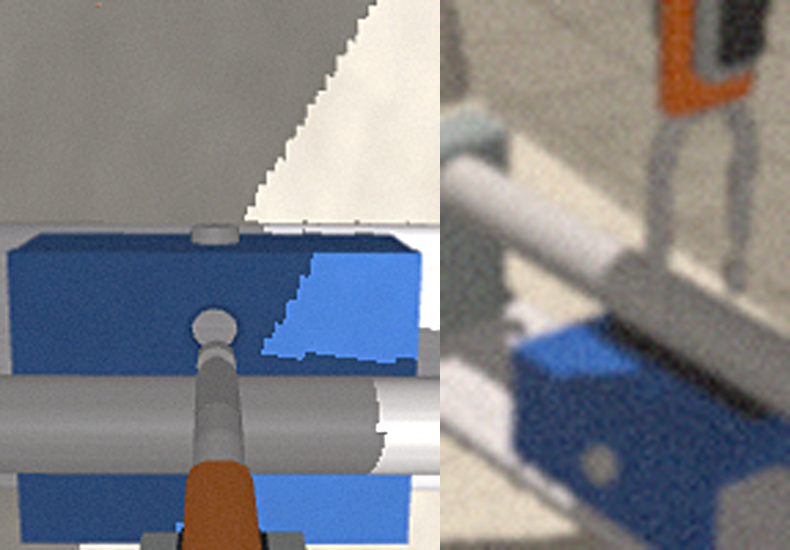

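```bash
python3 -m crank '[[[0,0,0],[0,0,-0.3],1],[[0,0,0],[0,0,-0.6],1],[[0,0,0],[0,0,-0.9],1],[[0,0,0],[0,0,-0.9],1]]'
python3 -m crank '[[[0,0,0],[0,0,-0.3],1],[[0,0,0],[0,0,-0.6],1],[[0,0,0],[0,0,-0.8],1],[[0,0,0],[0,0,-0.8],1]]'
python3 look.py w11
```

```text
time_s: 10.98
eef_pos: [0.5064, -0.1988, 0.113]
eef_rot: [-0.074, 0.997, 0.0, -0.0]
ft_force: [0.5, 0.4, -1.8]
opening: 0.0088
time_s: 11.32
eef_pos: [0.5065, -0.1988, 0.1052]
eef_rot: [-0.074, 0.997, 0.0, -0.0]
ft_force: [-0.0, -0.0, -0.7]
opening: 0.009
[ 0.5065 -0.1988  0.1052] [-7.350e-02  9.973e-01  1.000e-04 -3.000e-04] 0.009035795818887575 [-0.  -0.  -0.7] [-0.04 -0.02  0.06]
```

View pics/w11c.png

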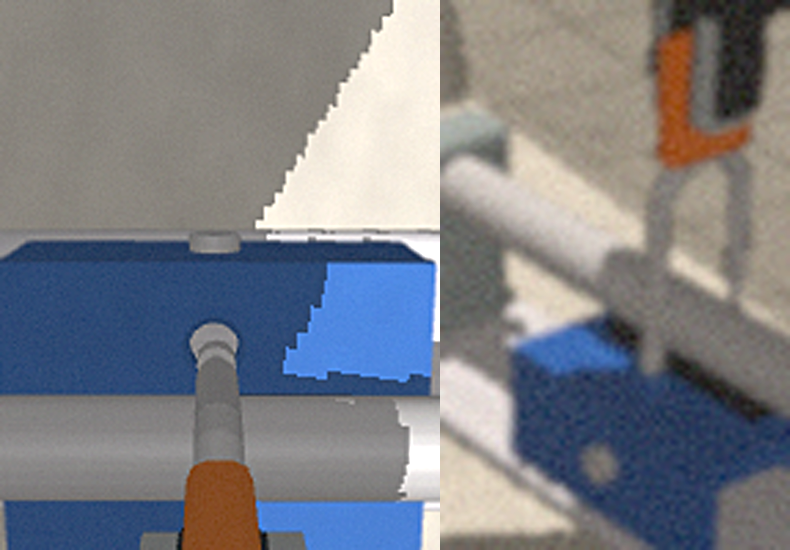

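```bash
python3 -m crank '[[[0,0,0],[0,0,-0.3],1],[[0,0,0],[0,0,-0.6],1],[[0,0,0],[0,0,-0.8],1],[[0,0,0],[0,0,-0.8],1]]'
python3 look.py w12
```

```text
time_s: 11.75
eef_pos: [0.5065, -0.1988, 0.0972]
eef_rot: [-0.074, 0.997, 0.0, -0.0]
ft_force: [0.4, -0.3, -1.6]
opening: 0.0092
[ 0.5065 -0.1988  0.0972] [-7.360e-02  9.973e-01  1.000e-04 -3.000e-04] 0.009195352800801195 [ 0.4 -0.3 -1.6] [-0.    0.02 -0.04]
```

View pics/w12c.png

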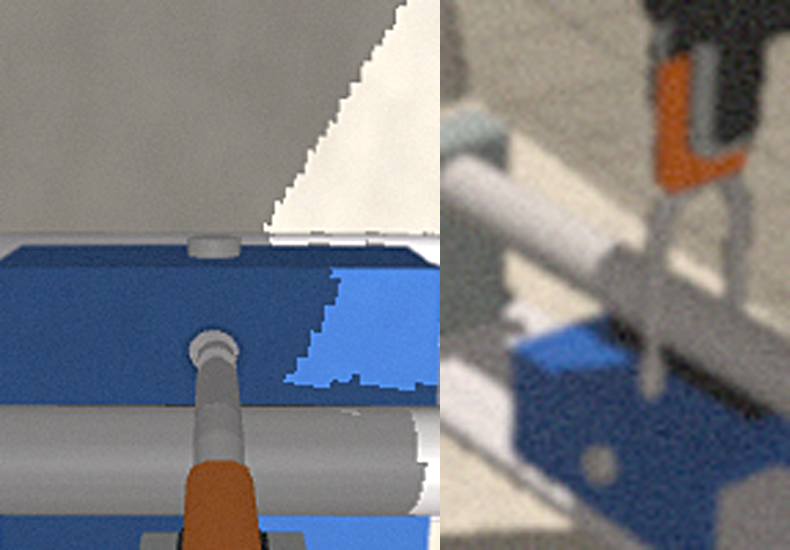

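```bash
python3 -m crank '[[[0,0,0],[0,0,-0.2],1],[[0,0,0],[0,0,-0.4],1],[[0,0,0],[0,0,-0.5],1],[[0,0,0],[0,0,-0.5],1]]'
python3 look.py w13
```

```text
time_s: 12.18
eef_pos: [0.5066, -0.1988, 0.0925]
eef_rot: [-0.074, 0.997, 0.0, -0.0]
ft_force: [-0.1, 1.0, -2.0]
opening: 0.0088
[ 0.5066 -0.1988  0.0925] [-7.360e-02  9.973e-01  0.000e+00 -2.000e-04] 0.008835729566739626 [-0.1  1.  -2. ] [-0.02  0.02  0.05]
```

View pics/w13c.png

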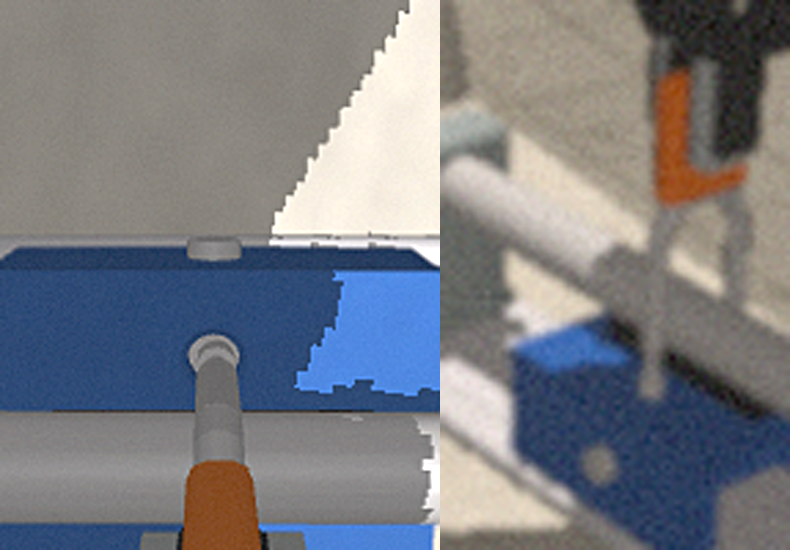

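The near leg tip is inside its hole with no contact force.

```bash
python3 -m crank '[[[0,0,0],[0,0,-0.2],1],[[0,0,0],[0,0,-0.4],1],[[0,0,0],[0,0,-0.5],1],[[0,0,0],[0,0,-0.5],1]]'
python3 -m crank '[[[0,0,0],[0,0,-0.2],1],[[0,0,0],[0,0,-0.3],1],[[0,0,0],[0,0,-0.4],1],[[0,0,0],[0,0,-0.4],1]]'
```

```text
time_s: 12.62
eef_pos: [0.5066, -0.1988, 0.0875]
eef_rot: [-0.074, 0.997, 0.0, -0.0]
ft_force: [-0.1, 0.0, -0.1]
opening: 0.0093
time_s: 12.95
eef_pos: [0.5067, -0.1989, 0.0835]
eef_rot: [-0.074, 0.997, 0.0, -0.0]
ft_force: [0.7, -0.2, -1.7]
opening: 0.009
```

```bash
python3 look.py w14; python3 -m crank '[[[0,0,0],[0,0,-0.15],1],[[0,0,0],[0,0,-0.3],1],[[0,0,0],[0,0,-0.3],1]]'
python3 -m crank '[[[0,0,0],[0,0,-0.15],1],[[0,0,0],[0,0,-0.3],1],[[0,0,0],[0,0,-0.3],1]]'
```

```text
[ 0.5067 -0.1989  0.0835] [-7.350e-02  9.973e-01  0.000e+00 -1.000e-04] 0.008956292325163916 [ 0.7 -0.2 -1.7] [ 0.04 -0.04  0.04]
time_s: 13.3
eef_pos: [0.5066, -0.1989, 0.0805]
eef_rot: [-0.074, 0.997, -0.0, -0.0]
ft_force: [0.2, 0.5, -1.6]
opening: 0.0087
time_s: 13.55
eef_pos: [0.5067, -0.1989, 0.0776]
eef_rot: [-0.074, 0.997, -0.0, -0.0]
ft_force: [-0.1, -0.1, 0.5]
opening: 0.0091
```

View pics/w14c.png

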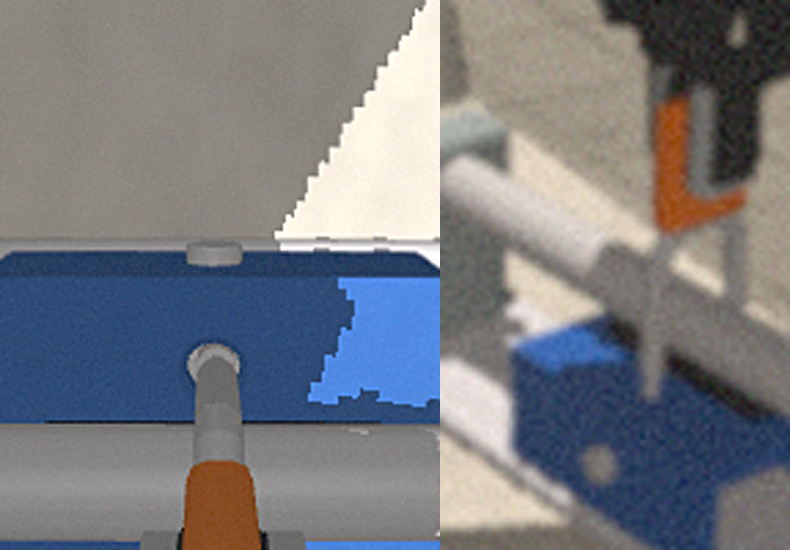

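```bash
python3 -m crank '[[[0,0,0],[0,0,-0.15],1],[[0,0,0],[0,0,-0.3],1],[[0,0,0],[0,0,-0.3],1]]'
python3 -m crank '[[[0,0,0],[0,0,-0.15],1],[[0,0,0],[0,0,-0.3],1],[[0,0,0],[0,0,-0.3],1]]'
python3 -m crank '[[[0,0,0],[0,0,-0.15],1],[[0,0,0],[0,0,-0.3],1],[[0,0,0],[0,0,-0.3],1]]'
```

```text
time_s: 13.8
eef_pos: [0.5065, -0.1989, 0.0744]
eef_rot: [-0.074, 0.997, -0.0, -0.0]
ft_force: [1.1, -0.2, -4.7]
opening: 0.0088
time_s: 14.05
eef_pos: [0.5065, -0.1988, 0.0713]
eef_rot: [-0.074, 0.997, 0.0, -0.0]
ft_force: [-0.7, -0.1, -3.8]
opening: 0.0092
time_s: 14.3
eef_pos: [0.5064, -0.1987, 0.0682]
eef_rot: [-0.074, 0.997, 0.0, -0.0]
ft_force: [1.6, 2.6, -3.4]
opening: 0.0088
```

```bash
python3 look.py w15
```

```text
[ 0.5064 -0.1987  0.0682] [-7.360e-02  9.973e-01  1.000e-04 -3.000e-04] 0.008759031671279678 [ 1.6  2.6 -3.4] [ 0.71 -0.24 -0.03]
```

View pics/w15c.png

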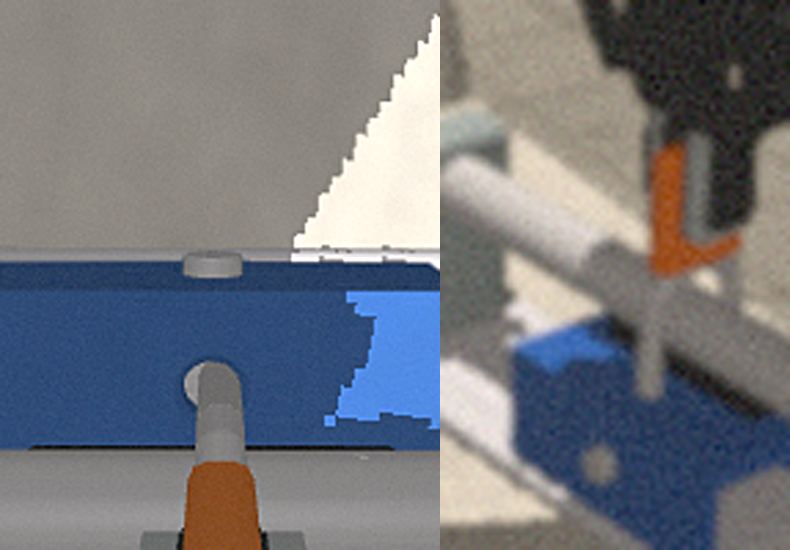

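```bash
python3 -m crank '[[[0,0,0],[0.015,-0.1,0],1],[[0,0,0],[0.015,-0.1,0],1],[[0,0,0],[0.015,-0.1,0],1]]'
python3 look.py w16
```

```text
time_s: 14.65
eef_pos: [0.5068, -0.2001, 0.0687]
eef_rot: [-0.073, 0.997, -0.0, -0.0]
ft_force: [-0.2, -0.3, -4.3]
opening: 0.009
[ 0.5068 -0.2001  0.0687] [-7.350e-02  9.973e-01 -1.000e-04 -1.000e-04] 0.008974791595863094 [-0.2 -0.3 -4.3] [0.02 0.04 0.02]
```

View pics/w16c.png

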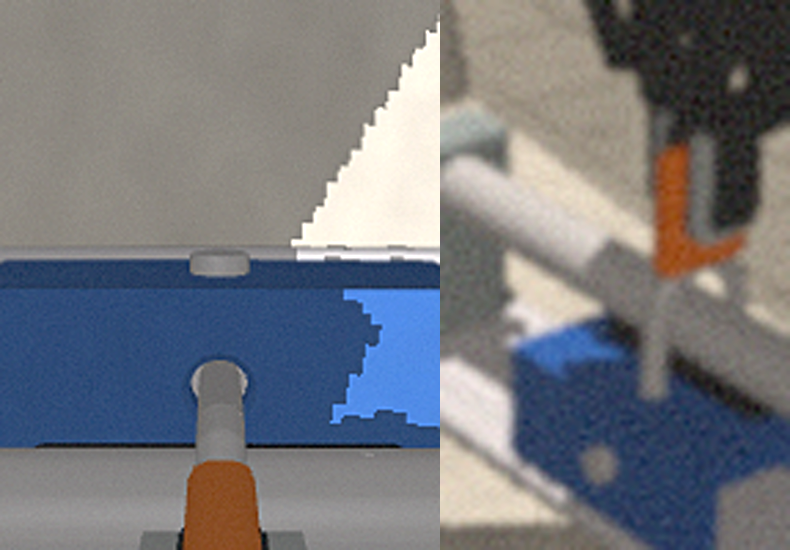

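```bash
python3 -m crank '[[[0,0,0],[0,0,-0.1],1],[[0,0,0],[0,0,-0.2],1],[[0,0,0],[0,0,-0.2],1]]'
python3 -m crank '[[[0,0,0],[0,0,-0.1],1],[[0,0,0],[0,0,-0.2],1],[[0,0,0],[0,0,-0.2],1]]'
python3 -m crank '[[[0,0,0],[0,0,-0.1],1],[[0,0,0],[0,0,-0.2],1],[[0,0,0],[0,0,-0.2],1]]'; python3 look.py w17
```

```text
time_s: 15.0
eef_pos: [0.507, -0.2, 0.0668]
eef_rot: [-0.073, 0.997, -0.0, 0.0]
ft_force: [0.3, -0.0, -2.3]
opening: 0.0089
time_s: 15.25
eef_pos: [0.5069, -0.1999, 0.0646]
eef_rot: [-0.074, 0.997, -0.0, 0.0]
ft_force: [-0.8, -0.4, -1.3]
opening: 0.0091
time_s: 15.5
eef_pos: [0.5068, -0.1999, 0.0626]
eef_rot: [-0.074, 0.997, 0.0, -0.0]
ft_force: [-0.5, -0.8, -1.7]
opening: 0.0091
[ 0.5068 -0.1999  0.0626] [-7.350e-02  9.973e-01  0.000e+00 -1.000e-04] 0.009138407676263139 [-0.5 -0.8 -1.7] [-0.    0.1   0.01]
```

View pics/w17c.png

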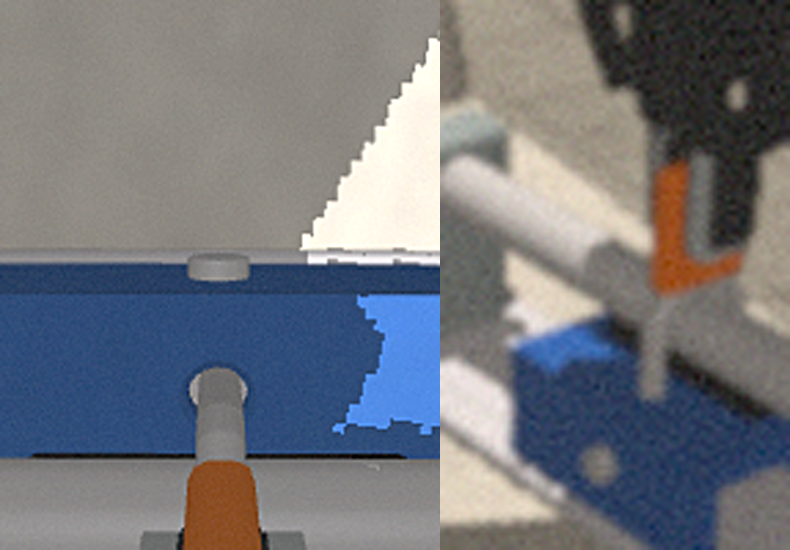

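```bash
python3 -m crank '[[[0,0,0],[0,0,-0.1],1],[[0,0,0],[0,0,-0.1],1],[[0,0,0],[0,0,-0.1],1]]'
python3 -m crank '[[[0,0,0],[0,0,-0.1],1],[[0,0,0],[0,0,-0.1],1],[[0,0,0],[0,0,-0.1],1]]'
```

```text
time_s: 15.85
eef_pos: [0.5071, -0.2, 0.062]
eef_rot: [-0.074, 0.997, -0.0, 0.0]
ft_force: [-1.1, 0.0, 3.6]
opening: 0.009
time_s: 16.1
eef_pos: [0.5073, -0.2, 0.0617]
eef_rot: [-0.073, 0.997, 0.0, 0.001]
ft_force: [-5.4, 2.0, 19.8]
opening: 0.0091
```

That is stiff contact (3.6 to 20 N in 0.3 mm) at the height expected for home. I'll relax slightly and check.

```bash
python3 -m crank '[[[0,0,0],[0,0,0.08],1],[[0,0,0],[0,0,0.08],1],[[0,0,0],[0,0,0.08],1]]'; python3 look.py w18
python3 - <<'E'
import cv2
im=cv2.imread('pics/w18s.png');cv2.imwrite('pics/c13.png',cv2.convertScaleAbs(cv2.resize(im[190:310,300:440],(700,600),interpolation=cv2.INTER_CUBIC),alpha=1.7))
E
```

```text
time_s: 16.35
eef_pos: [0.5071, -0.2, 0.0619]
eef_rot: [-0.073, 0.997, -0.0, 0.0]
ft_force: [-1.8, 0.5, 8.2]
opening: 0.0092
[ 0.5071 -0.2     0.0619] [-7.350e-02  9.973e-01 -1.000e-04  3.000e-04] 0.009199920879070967 [-1.8  0.5  8.2] [ 0.24  0.46 -0.01]
```

View pics/c13.png

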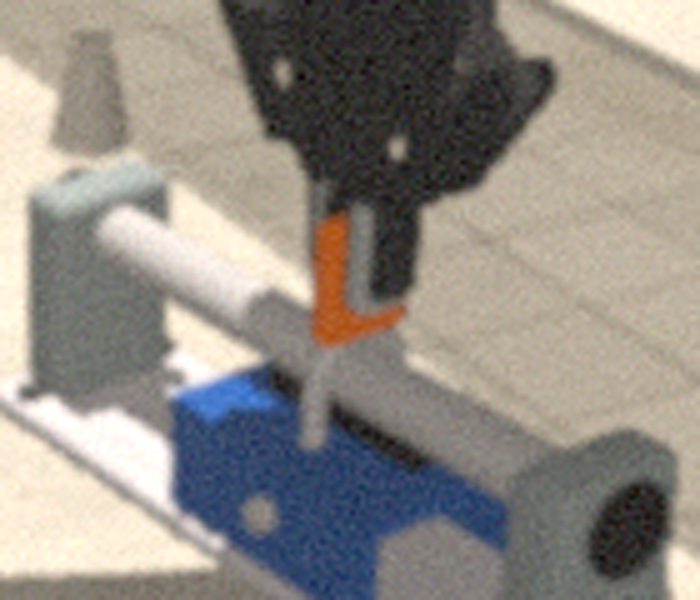

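View pics/w18.png

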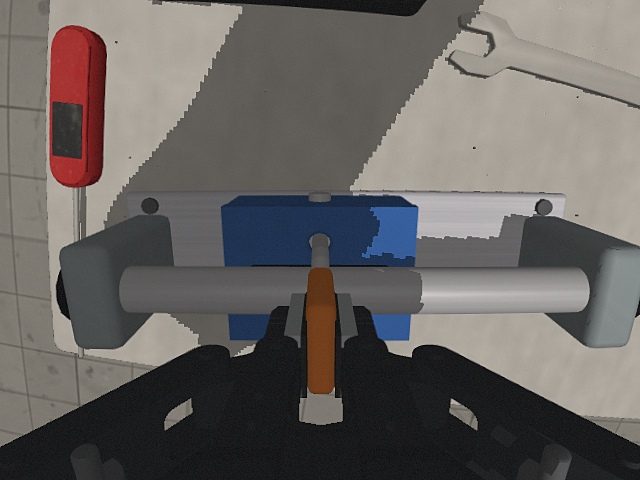

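```bash
python3 - <<'E'
from ov import *
A=[(box(.5077,-.2,8.45,.010,.034,.082,.124),(0,255,0)),(box(.5077,-.2,8.45,.096,.072,.042,.05),(255,255,0))]
a=view('pics/w18s.png',r.get_calibration("scene"),320,190,100,110,4,A)
c=dict(np.load("w18.npz"));b=view('pics/w18.png',c,200,160,130*1,110,3,A)
b=view('pics/w18.png',c,210,180,220,230,2,A)
b=cv2.resize(b,(420,440))
cv2.imwrite('pics/o3.png',cv2.convertScaleAbs(np.hstack([a,b[:440]]),alpha=1.5))
E
```

```text
(no output)
```

View pics/o3.png

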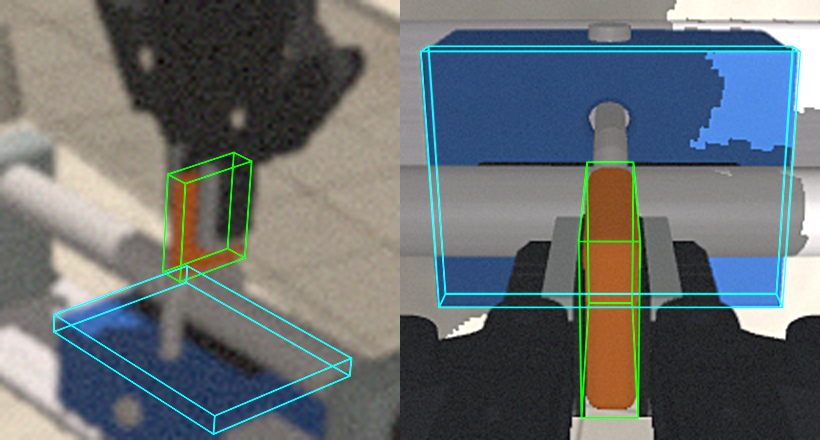

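```bash
python3 -m crank '[[[0,0,0],[0,0,-0.06],1],[[0,0,0],[0,0,-0.11],1],[[0,0,0],[0,0,-0.11],1]]';python3 -m crank '[[[0,0,0],[0,0,0.12],1],[[0,0,0],[0,0,0.14],1],[[0,0,0],[0,0,0.14],1]]'; python3 -m crank '[[[0,0,0],[0,0,0.1],1],[[0,0,0],[0,0,0.1],1],[[0,0,0],[0,0,0.1],1]]'
```

```text
time_s: 16.7
eef_pos: [0.5073, -0.2001, 0.0616]
eef_rot: [-0.073, 0.997, 0.0, 0.001]
ft_force: [-7.9, 3.4, 26.2]
opening: 0.0093
time_s: 16.95
eef_pos: [0.5071, -0.2, 0.0619]
eef_rot: [-0.074, 0.997, -0.0, 0.0]
ft_force: [-0.9, 0.3, 5.7]
opening: 0.0088
time_s: 17.2
eef_pos: [0.5067, -0.1998, 0.0626]
eef_rot: [-0.074, 0.997, 0.0, -0.0]
ft_force: [-0.1, -0.8, -0.4]
opening: 0.009
```

```bash
python3 -m crank '[[[0,0,0],[0,0,0],0.8],[[0,0,0],[0,0,0],0.6],[[0,0,0],[0,0,0],0.3],[[0,0,0],[0,0,0],0],[[0,0,0],[0,0,0],0]]'
python3 -m crank '[[[0,0,0],[0,0,0],0],[[0,0,0],[0,0,0],0],[[0,0,0],[0,0,0],0],[[0,0,0],[0,0,0],0]]'; python3 look.py w19
python3 - <<'E'
from ov import *
A=[(box(.5077,-.2,8.45,.010,.034,.082,.124),(0,255,0))]
a=cv2.imread('pics/w19s.png')[190:300,320:420];a=cv2.resize(a,None,fx=4,fy=4)
b=view('pics/w19s.png',r.get_calibration("scene"),320,190,100,110,4,A)
cv2.imwrite('pics/o4.png',cv2.convertScaleAbs(np.hstack([a,b]),alpha=1.7))
E
```

```text
time_s: 17.62
eef_pos: [0.5069, -0.1999, 0.0629]
eef_rot: [-0.074, 0.997, -0.0, 0.0]
ft_force: [-0.1, -0.0, 0.0]
opening: 0.0647
time_s: 17.95
eef_pos: [0.5069, -0.1999, 0.0629]
eef_rot: [-0.074, 0.997, -0.0, 0.0]
ft_force: [-0.2, -0.4, -0.4]
opening: 0.0853
[ 0.5069 -0.1999  0.0629] [-7.350e-02  9.973e-01 -1.000e-04  0.000e+00] 0.08533126416373413 [-0.2 -0.4 -0.4] [ 0.07  0.01 -0.01]
```

View pics/o4.png

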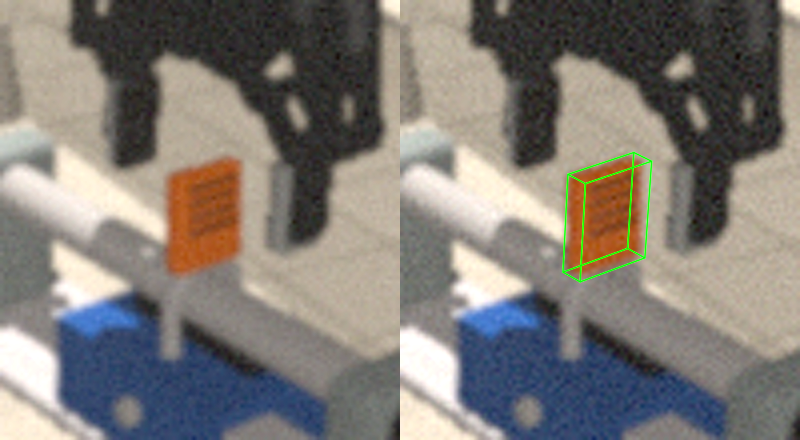

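View pics/w19.png

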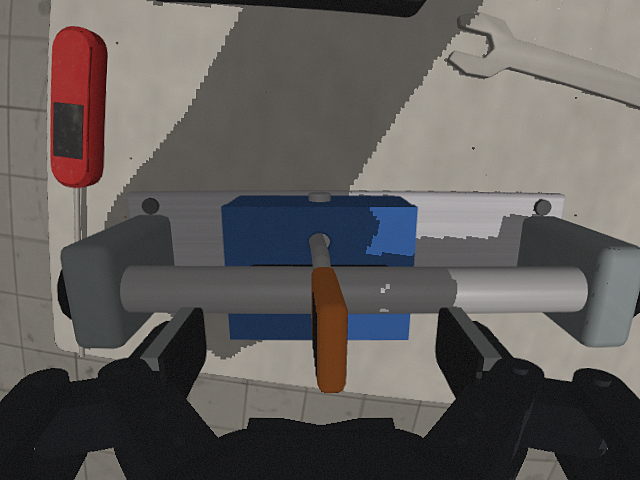

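```bash
python3 -m crank '[[[0,0,0],[0,0,1.5],0],[[0,0,0],[0,0,4],0],[[0,0,0],[0,0,7],0],[[0,0,0],[1,0,10],0],[[0,0,0],[3,0.5,12],0]]'
python3 -m crank '[[[0,0,0],[2,0,0],0],[[0,0,0],[2,0,0],0],[[0,0,0],[2,0,0],0],[[0,0,0],[2,0,0],0]]'; python3 look.py w20
python3 - <<'E'
from ov import *
A=[(box(.5077,-.2,8.45,.010,.034,.082,.124),(0,255,0))]
c=dict(np.load("w20.npz"))
a=view('pics/w20s.png',r.get_calibration("scene"),320,190,100,110,4,[])
b=view('pics/w20.png',c,260,130,100,110,4,[])
cv2.imwrite('pics/o5.png',cv2.convertScaleAbs(np.hstack([a,b]),alpha=1.5))
t=r.snapshot("top")[:,:,::-1];cv2.imwrite('pics/top20.png',t)
E
```

```text
time_s: 18.47
eef_pos: [0.5363, -0.1965, 0.186]
eef_rot: [-0.072, 0.997, -0.0, 0.001]
ft_force: [0.0, -0.9, 0.5]
opening: 0.0856
time_s: 18.8
eef_pos: [0.5562, -0.1951, 0.1824]
eef_rot: [-0.073, 0.997, 0.0, -0.001]
ft_force: [-0.1, 0.3, -0.4]
opening: 0.0857
[ 0.5562 -0.1951  0.1824] [-7.330e-02  9.973e-01  0.000e+00 -5.000e-04] 0.08565755403527354 [-0.1  0.3 -0.4] [-0.   -0.02  0.03]
```

View pics/o5.png

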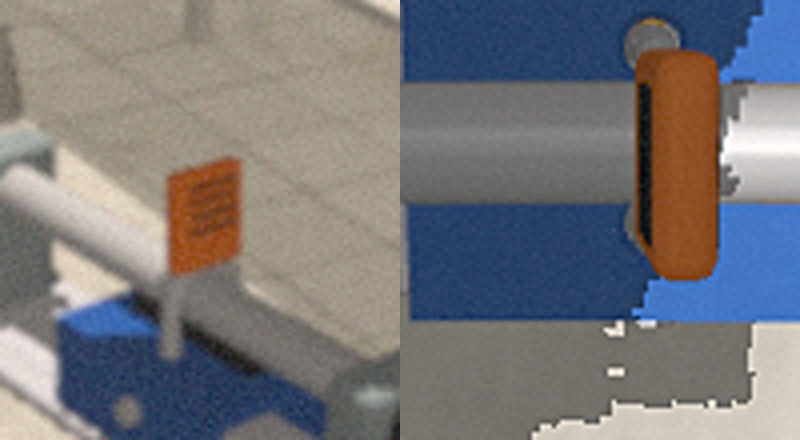

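View pics/w20.png

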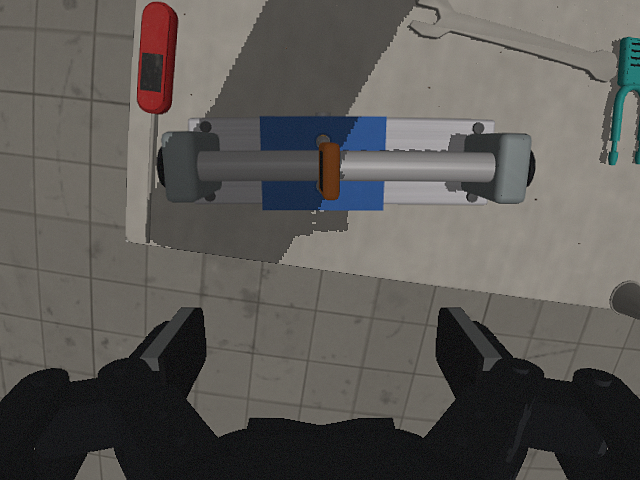

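View pics/w20s.png

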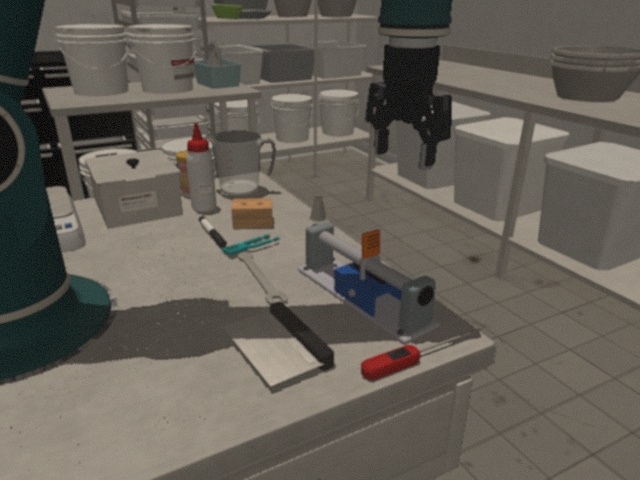

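```bash
python3 - <<'E'
from ov import *
c=dict(np.load("w20.npz"))
p=lambda x,y:(260+(x-400+.5)/4-.5,130+(y+.5)/4-.5)
ty=np.array([-.147,.989])
m=np.array([.5077,-.2])
for n,q,z in(("hole",p(652,45),.05),("top face c",p(688,172),.124),("topL",p(658,172),.124),("topR",p(719,172),.124)):
    w=onz(c,q,z);print(n,w,((w[:2]-m)@ty)*1000)
im=cv2.imread('pics/w20.png');cv2.imwrite('pics/c14.png',cv2.convertScaleAbs(cv2.resize(im[125:215,290:370],(720,810),interpolation=cv2.INTER_CUBIC)[:600],alpha=1.6))
E
```

```text
hole [ 0.4908801  -0.20270186  0.05      ] -0.19961042310110497
top face c [ 0.5081073  -0.19519116  0.124     ] 4.696068635859757
topL [ 0.50875546 -0.199555    0.124     ] 0.2849517509738494
topR [ 0.50743437 -0.19068098  0.124     ] 9.255560242920511
```

View pics/c14.png

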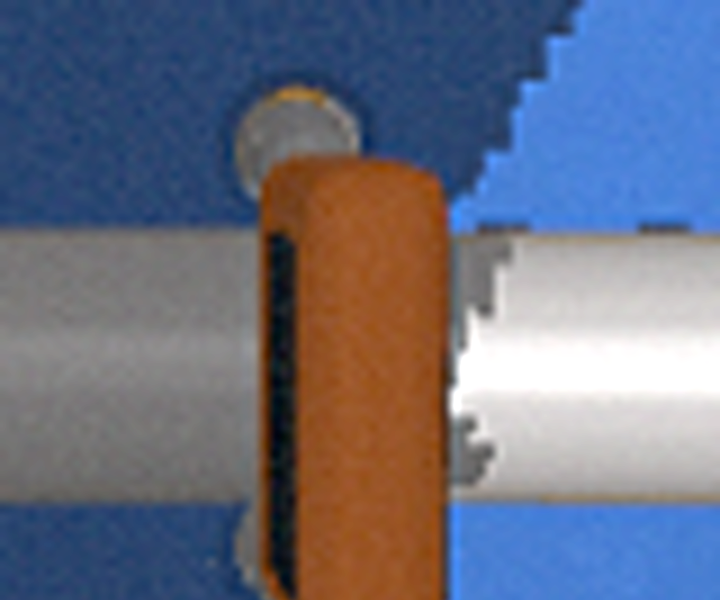

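```bash
python3 -c "
from rig import r
print(r.get_state()['time_s']);print(r.sign_off())"
```

```text
18.95
the job is handed in; nothing more can be done
None
```

I took the orange-gripped U-bolt out of its stand, passed both legs astride the rail and through the bracket holes, pressed it home, let go and handed the job in at about 19 s. The bracket's middle was found by sight at about (0.508, -0.200).

**Seating:** The tool stopped rigidly at the expected home height: a re-press to 26 N moved it only about 0.3 mm. After I let go, the scene picture matched the home position to about 1–2 mm. The force never read above 26 N.

**Checks that disagreed or fell short:**
- **Lean:** once released, the U-bolt leans about 4–5° along the rail, within the play of the holes. I left it that way.
- **Catches:** I did not feel the 5–15 N catch resistance or the snap. The vertical force only shifted by about 3 N, in the opposite direction to the one I expected, and I did no pull test. That it is fully home rests on the rigid stop and the pictures.
- **Leg against hole:** at one point on the way down a leg rested on the side of its hole. I moved over 1 mm and the side load went to zero.
- **Fingertip position:** the fingertips sit about 35 mm behind the reported TCP, so I set the grasp height from the pictures.
- **Turquoise look-alike:** it was already lying down in the first picture over the work, before the gripper had been near it.

In the last scene picture the other things on the table looked undisturbed; I compared them only by eye.

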